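Bar and padlock a small-parts drawer cabinet

ROBOT

A 6-joint arm with a two-finger parallel gripper is mounted at the origin on a cart in front of the work surface, level with it; the furniture and walls round the work are solid. World frame = base frame: x ahead of the robot, y to its left, z up, the work surface at z = 0. Lengths are in m, angles in rad, forces in N, time in s.
With the tool pointing down it reaches from about 0.25 to 0.725 m from the base axis. Payload 9.7 kg.
Tool frame: the origin (TCP) lies between the finger pads; the fingertips stand 14 mm ahead of it and the grasp point (between the pads) lies 5 mm behind it (env.tip_extent is the distance from the TCP to the fingertips, in m); z points along the fingers, y is the direction in which the jaws open and shut (so a half turn about z gives the same grasp; the last joint's range is limited). The gripper opens to 85 mm and grips with 20 to 120 N. Pads are 22 mm wide; open, the fingers measure 114 mm over their backs; the gripper's body (76 mm by 85 mm) begins 54 mm behind the grasp point. The pads swing forward as they close: fully open they stand 13 mm farther back than shut.
Start: joints at [1.23, 0.087, 0.176, 1.66, 0, 1.571], TCP at [0.184, 0.518, 0.223] pointing down, gripper open.
Joint ranges: [-3.13, 3.13], [-0.85, 1.81], [-1.15, 1.24], [-2.2, 2.28], [-1.44, 1.52], [-3.14, 3.14]. Speed limits (rad/s): [2.22, 2.22, 2.57, 3.14, 3.14, 3.14].

INTERFACE

Orientations are given as a unit quaternion [w, x, y, z].
In Python, from plant import observe, viewer, job, env gives the robot as it stands.
- The arm moves only by the tool apply_moves, never from a script. Its argument "steps" is one flat list of numbers, 4 for each row, row after row: the shift along the tool's x, y, z in cm, then the turn about the tool's z in rad. In form: [dx, dy, dz, twist, dx, dy, dz, twist, ...]. A call has 1 to 5 rows; each row is the pose to reach, as a shift and turn from the pose measured when the call began, along the tool's axes at that moment; what a row does not reach only later rows make up. A row lasts 1/10 s, in which the tool goes at most 50 mm and 8.59 degrees, less where a joint would pass 70% of its speed; a pose out of reach is approached as far as the arm can. A call with a gripper value outside its range is refused whole. "jaw" is the gripper command: -1 is fully open, 1 is shut, values between are in proportion, set as the call begins (left out, the last holds). The fingers move at their own pace and stop on an object; the grip force is fixed at half the most. Time passes only in rows, so rows that repeat a pose let the fingers close. It gives the time, the measured TCP pose, the force and the opening at its end, in the units of the state.
- observe(): the state, without advancing time (a new reading comes with each control period).
- viewer.read_camera(name): name is "side" or "top"; returns a dict with "image" (400x640x3 uint8, red, green, blue), "fov_y" (degrees; the focal length in pixels is half the picture's height over the tangent of half this angle, whatever the lens; pixels are square), "cx", "cy" (the principal point, pixels), "world_to_cam" (4x4, takes a point from world to camera coordinates). Camera axes: x right, y down, z forward; pixel columns grow to the right and rows downward; lengths in m; the calibration is good to about 2 mm. A picture is of the moment at which its call begins. There is no depth.
- job.sign_off(): hands the job in, once; it reports no verdict.
Trained networks look in a picture, given as the dict that the camera call returned (one of the last four; its "shot" number tells which), for a name from the list of things; names that differ only in an ending like _2 or _b are one class to them, and where a whole thing is asked for, a point or a joint stands for the part that bears it (a point fixed in the world has none). Each returns a list of dicts, best first, with "conf" (0 to 1); they miss things now and then, are a little off and sometimes report something else, mostly with a low value. They report only what shows in the picture. A call takes as long as a camera call. They do not tell look-alikes from the thing itself.
- viewer.regions_of(picture, query): "mask" (400x640 bool, what is visible of it) and "rect" ([left, top, right, bottom] in pixels, round what is visible of it).
- viewer.pinpoint(picture, query): "position" ([row, column] in pixels: a listed point, or the origin of a listed thing).
The state is a dict: "t": time; "q": joint angles; "joint_vel": joint speeds; "joint_torque": joint torques, N m; "eef_pos": TCP position; "tool_rot": TCP orientation; "ft_force": force on the tool from outside, world axes, zero at the start; "wrist_torque": the same for the moment, N m; "opening": finger opening in m.
Only numpy, scipy, OpenCV 4.12 (cv2) and the standard library are available. Lean on these libraries where they do the work, as an engineer would, in place of code of your own. Each camera call takes 0.05 s, during which the arm holds its last target.

TASK

Lock up the small drawer cabinet for the night: push the drawer that stands ajar fully shut, hook the loose steel locking bar into the two slots of the cabinet's middle upright and press it down until its foot sits on the padlock. Then swing the padlock's open shackle round over the hole in the bar's foot and press it down until the lock catches and stays shut by itself. Leave the battery, the microscope objective and the yellow screwdriver where they are.

Things in the scene. Friction and masses are not known exactly. Their poses are not given: they have to be found in the camera images.
- cabinet: Fixed steel cabinet, two columns of two drawers, slate with light grey fronts, 250 wide, 165 deep, 215 high. Origin on the worktop under the middle of its front; x into the cabinet (away from the robot), y to its left, z up; the front is the plane x = 0. Small things stand on top, up to 35 above it. All lengths here are mm; cabinet or bar coordinates are along these axes.
- slot_low (a point): Middle of the lower of two slots in the bright upright (42 wide, 3 mm sheet) between the drawer columns: 12 wide, 32 high, cabinet heights 80 to 112, on the cabinet's middle line y = 0, at the front face.
- slot_high (a point): Middle of the upper slot: 12 wide, 32 high, cabinet heights 132 to 164, y = 0.
- drawer (a joint): How far the upper left drawer stands out (m): 0 fully shut, at most 0.08. It slides along the cabinet's x with about 1.2 N of friction and stays where it is left.
- drawer_face (a point): Middle of the upper left drawer's front face (92 wide, 76 high), moving with it; at cabinet y +70, height 152. A bow pull 36 wide and 14 proud lies 8 below this point.
- lock_bar: Loose steel locking bar, about 0.24 kg, standing on its foot, as it is to be fitted: plate 4 thick, 64 wide, 122 high. Origin: underside of the foot, middle of the plate's back face; x out of the back (to the cabinet when fitted), y left, z up. The foot, 5 thick, runs forward: 64 wide to x -16, then a tongue, y 0 to 28, to x -64.
- bar_hook (a point): Tip of the lower of two hooks on the bar's back, at bar x 11.5, y 0, height 18. Hooks are 8 wide and reach to x 11.5: necks at heights 32 to 42 and 84 to 94, each with a 6 thick tongue hanging to 14 below its neck, a 5.5 gap between tongue and plate. Spring cheeks behind the lower slot grip this hook as it goes down: the bar's weight is not enough, press with 10 N or so.
- bar_handle (a point): Middle of the black grip of the bar's bow handle: 10 deep (x), 12 wide (y), 48 high, at bar x -33, y 0, height 94. Take it across its 12 mm width.
- bar_hole (a point): Middle of the 14 mm hole in the tongue of the bar's foot: bar x -46, y 14, height 2.5.
- bar_seat (a point): Where the bar's origin lies when hooked in and fully down: on the cabinet's front face, y 0, height 50; axes as the cabinet's. To fit the bar, bring its origin 20 in front of this point and 16 (+-3) above it, move it in along x until the plate meets the front, then press it down the 16.
- lock: Brass padlock in a cradle, fixed in front of the upright's foot. Origin on the worktop under its middle, at cabinet x -46, y 0; axes as the cabinet's. 28 deep (x), 46 wide (y), flat top at height 50, with a 10.5 mm hole for the shackle's free leg at y +14; the captive leg stands at y -14.
- shackle_lift (a joint): How far the shackle is pressed down (m): 0 raised (a spring of 1 to 3 N holds it up), 0.020 bottom stop. A hidden pawl catches it at about 0.0185 and keeps it down (then 0.0175 to 0.020); the stiffest part, before it catches, takes 6 to 10 N. Let go sooner, it springs up. Once caught it cannot be opened again.
- shackle_swing (a joint): Turn of the shackle about its captive leg (rad): 0 over the lock's hole, against a stop; grows as the free leg swings out towards the robot (1.57: straight in front of the captive leg) and on to the cabinet's right. Light friction, about 0.5 N at the free leg, keeps it where it is left.
- shackle_top (a point): Top of the bow's middle, where to press; 14 from the captive leg's axis. The shackle is a round bar 8 thick, legs 28 apart. Height 91.5 raised, 71.5 to 74 when caught. The fitted bar's handle (heights 120 to 168, to 38 in front of the cabinet) overhangs it, so come from the front with a tilted tool.
- shackle_toe (a point): Lower tip of the shackle's free leg, 28 from the captive leg's axis; raised it is at height 63 and clears the fitted bar's foot (top at 55).
- battery: Block battery, green and cream, 27 x 50 x 18, lying on the worktop left of the padlock; leave it.
- objective: Microscope objective, silver with a yellow ring, 25 across, 45 high, standing left of the padlock; leave it.
- screwdriver: Yellow-handled screwdriver, 132 long, lying on the worktop nearer the robot; leave it.
Things that resemble listed ones, but are neither listed nor needed, are in the scene too. Of the things like the lock_bar, leave any that is orange; of the rest the larger one is meant.

How it is judged:
On the way, in this order (a step that is already met when the one before it is completed fails the run):
1. the upper left drawer is fully shut (value of joint drawer below 0.004 m), for 0.2 s.
2. the locking bar is hooked into both slots and pressed fully down (value of joint drawer below 0.004 m and x of lock_bar in the frame of bar_seat between -0.006 and 0.003 m and y of lock_bar in the frame of bar_seat between -0.004 and 0.004 m and z of lock_bar in the frame of bar_seat between -0.003 and 0.003 m and angle between the z axis of lock_bar and the z axis of bar_seat, either way round below 0.1 rad and angle between the y axis of lock_bar and the y axis of bar_seat, either way round below 0.1 rad), for 0.2 s.
3. the shackle is swung over the hole in the bar's foot (x of lock_bar in the frame of bar_seat between -0.006 and 0.003 m and y of lock_bar in the frame of bar_seat between -0.004 and 0.004 m and z of lock_bar in the frame of bar_seat between -0.003 and 0.003 m and angle between the z axis of lock_bar and the z axis of bar_seat, either way round below 0.1 rad and angle between the y axis of lock_bar and the y axis of bar_seat, either way round below 0.1 rad and value of joint shackle_swing below 0.15 rad), for 0.1 s.
At the end, for the whole second after the job is handed in: The drawer is shut to within 4 mm; the locking bar hangs in both slots with its origin within 4 mm sideways, 3 mm in height and 6 mm in front of its seat, upright to within 0.1 rad, at rest; the shackle is over the hole (within 0.15 rad) and is held down at least 16.5 mm by the lock's own pawl (all of step 3 and value of joint drawer below 0.004 m and value of joint shackle_lift above 0.0165 m and linear speed of lock_bar below 0.02 m/s); the robot touches nothing.
It fails at once if the battery is pushed more than 30 mm from its place (distance of battery from where it was at the start of the episode above 0.03 m).
It fails at once if the objective is pushed more than 30 mm from its place (distance of objective from where it was at the start of the episode above 0.03 m).
It fails at once if the screwdriver is pushed more than 30 mm from its place (distance of screwdriver from where it was at the start of the episode above 0.03 m).
It also fails if it takes over 58 s, if anything falls off the work surface, if the arm or the gripper's body presses on something with over 40 N, if the wrist force passes 120 N, or if a joint passes its speed limit or range.

## Working session

There is one attempt and no reset: what is moved stays moved. The work goes in short steps, Python scripts to look and compute and a tool call to move; the robot and the scene stay as the last step left them, time stands still between calls to the robot, and variables do not carry over. Pictures are saved under pics/ and viewed, and the job is handed in when it is done.

Besides the shell and the picture viewer there is one more tool, called after "Request:" by a JSON object that holds its "fn" and its "kwargs", one argument or row to a line. apply_moves: Moves the arm, as the interface text tells. Its arguments: {"type":"object","properties":{"steps":{"type":"array"},"jaw":{"type":"number"}},"required":["steps"]}

```bash
ls; mkdir -p pics; cat > h.py <<'E'
import numpy as np, cv2
from plant import observe, viewer, job, env
def shot(name,fn=None):
    p=viewer.read_camera(name)
    if fn: cv2.imwrite('pics/'+fn,p['image'][:,:,::-1])
    return p
def K(p):
    f=200/np.tan(np.radians(p['fov_y'])/2); return f,p['cx'],p['cy']
def proj(p,X):
    X=np.atleast_2d(X); f,cx,cy=K(p); W=np.array(p['world_to_cam'])
    c=X@W[:3,:3].T+W[:3,3]; return np.c_[f*c[:,1]/c[:,2]+cy,f*c[:,0]/c[:,2]+cx] # row,col
def ray(p,rc):
    f,cx,cy=K(p); W=np.array(p['world_to_cam']); R=W[:3,:3];o=-R.T@W[:3,3]
    d=R.T@np.array([(rc[1]-cx)/f,(rc[0]-cy)/f,1]); return o,d/np.linalg.norm(d)
def atz(p,rc,z):
    o,d=ray(p,rc); return o+d*(z-o[2])/d[2]
def tri(l):
    A=np.zeros((3,3));b=np.zeros(3)
    for p,rc in l:
        o,d=ray(p,rc);M=np.eye(3)-np.outer(d,d);A+=M;b+=M@o
    X=np.linalg.solve(A,b)
    return X,[np.round(proj(p,X)[0]-rc,1) for p,rc in l]
E
python3 - <<'E'
from h import *
s=observe(); print({k:np.round(v,3) for k,v in s.items()}, env.tip_extent)
a=shot('side','s0.png');b=shot('top','t0.png')
for p in(a,b):
    W=np.array(p['world_to_cam']);print(p['fov_y'],p['cx'],p['cy'],np.round(-W[:3,:3].T@W[:3,3],3),np.round(W[:3,:3],2).tolist(),p['shot'])
for q in ['cabinet','slot_low','slot_high','drawer_face','lock_bar','bar_hook','bar_handle','bar_hole','bar_seat','lock','shackle_top','shackle_toe','battery','objective','screwdriver']:
    for n,p in(('s',a),('t',b)):
        print(q,n,[(round(d['conf'],2),np.round(d['position'],1).tolist()) for d in viewer.pinpoint(p,q)][:4])
E
```

```text
pics
{'t': np.float64(0.0), 'q': array([1.23 , 0.087, 0.175, 1.66 , 0.   , 1.571]), 'joint_vel': array([-0.002, -0.001,  0.   ,  0.001,  0.002, -0.002]), 'joint_torque': array([-2.0000e-03, -5.2039e+01,  4.6480e+01,  1.7000e-02, -0.0000e+00,
        0.0000e+00]), 'eef_pos': array([0.184, 0.518, 0.222]), 'tool_rot': array([-0.   ,  0.17 ,  0.986, -0.001]), 'ft_force': array([ 0.159,  0.219, -1.163]), 'wrist_torque': array([ 0.043, -0.011,  0.036]), 'opening': np.float64(0.086)} 0.014
50.25464819097663 315.58991098804984 196.85344716300142 [0.266 0.663 0.604] [[-0.92, -0.39, -0.02], [-0.22, 0.55, -0.81], [0.32, -0.74, -0.59]] 1
57.035772708341504 323.53904529580257 204.10167208355324 [0.488 0.052 0.976] [[0.0, -1.0, 0.02], [-1.0, -0.0, -0.05], [0.05, -0.02, -1.0]] 2
cabinet s [(0.81, [238.3, 278.2])]
cabinet t [(0.57, [177.1, 307.6])]
slot_low s [(0.96, [205.8, 278.2])]
slot_low t [(0.77, [174.1, 304.4])]
slot_high s [(0.81, [182.4, 275.0])]
slot_high t [(0.89, [172.1, 305.9])]
drawer_face s [(0.58, [207.5, 273.4])]
drawer_face t [(0.68, [172.1, 307.4]), (0.59, [186.5, 277.4])]
lock_ba
[... 384 characters left out ...]
hole s [(0.79, [199.7, 378.0])]
bar_hole t [(0.82, [235.9, 381.8]), (0.79, [183.2, 385.0]), (0.62, [147.0, 389.3])]
bar_seat s [(0.69, [223.3, 274.5])]
bar_seat t [(0.74, [179.8, 305.5])]
lock s [(0.79, [243.2, 299.7])]
lock t [(0.83, [198.1, 306.0])]
shackle_top s [(0.62, [205.7, 305.6])]
shackle_top t [(0.58, [196.8, 319.2]), (0.25, [176.2, 304.9])]
shackle_toe s [(0.64, [213.1, 319.0]), (0.58, [206.7, 277.1])]
shackle_toe t [(0.59, [200.8, 320.9])]
battery s [(0.69, [296.3, 325.7]), (0.47, [221.8, 278.3])]
battery t [(0.7, [232.1, 269.8])]
objective s [(0.76, [271.4, 297.4])]
objective t [(0.57, [201.3, 284.5])]
screwdriver s [(0.57, [238.7, 368.5])]
screwdriver t [(0.66, [239.1, 334.4])]
```

View pics/s0.png

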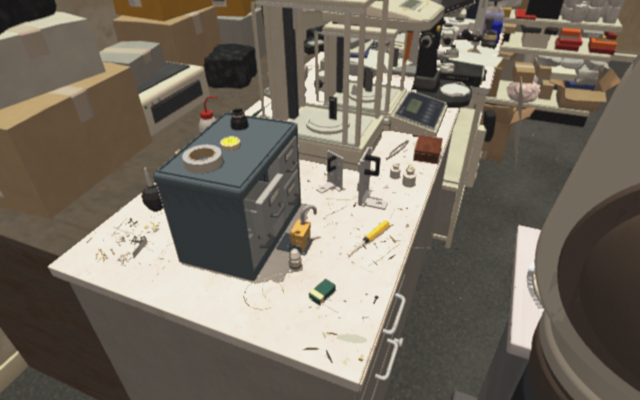

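View pics/t0.png

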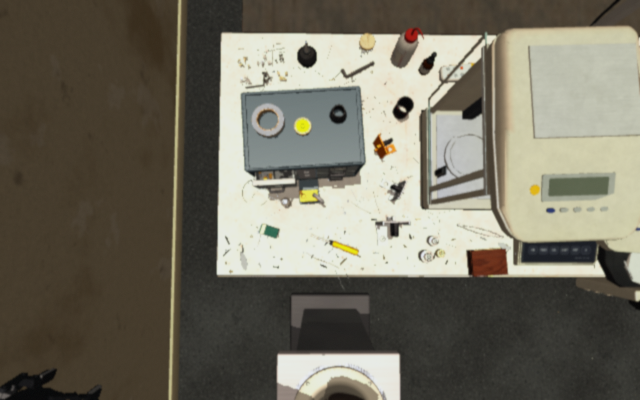

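```bash
python3 - <<'E'
import cv2
a=cv2.imread('pics/s0.png');b=cv2.imread('pics/t0.png')
cv2.imwrite('pics/s0c.png',cv2.resize(a[110:310,200:460],None,fx=3,fy=3,interpolation=cv2.INTER_CUBIC))
cv2.imwrite('pics/t0c.png',cv2.resize(b[100:270,230:430],None,fx=3.5,fy=3.5,interpolation=cv2.INTER_CUBIC))
E
```

```text
(no output)
```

View pics/s0c.png

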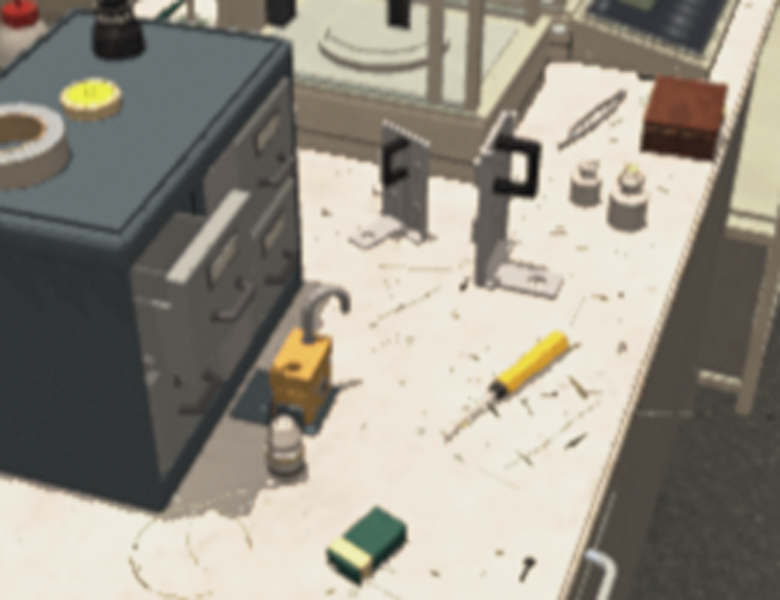

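View pics/t0c.png

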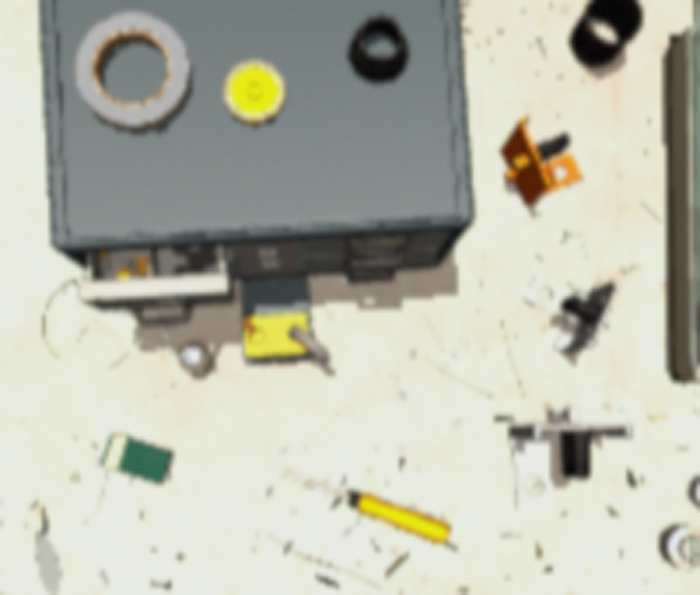

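```bash
cat > fit.py <<'E'
from h import *
from scipy.optimize import least_squares
def T(pose,X):
    x,y,th=pose; c,s=np.cos(th),np.sin(th); X=np.atleast_2d(X)/1000.
    return np.c_[x+c*X[:,0]-s*X[:,1], y+s*X[:,0]+c*X[:,1], X[:,2]]
CAB={'cabinet':(0,0,0),'slot_low':(0,0,96),'slot_high':(0,0,148),'bar_seat':(0,0,50),'lock':(-46,0,0)}
BAR={'lock_bar':(0,0,0),'bar_hook':(11.5,0,18),'bar_handle':(-33,0,94),'bar_hole':(-46,14,2.5)}
def box(x0,x1,y0,y1,z0,z1):
    P=[(x,y,z) for x in(x0,x1) for y in(y0,y1) for z in(z0,z1)]
    E=[(i,j) for i in range(8) for j in range(i+1,8) if bin(i^j).count('1')==1]
    return [(P[i],P[j]) for i,j in E]
def draw(im,p,pose,segs,col,sc,off,dz=0):
    for a,b in segs:
        q=proj(p,T(pose,[a,b])+[0,0,dz]); 
        u=[tuple(np.round(((r[::-1]+.5-off)*sc-.5)*16).astype(int).tolist()) for r in q]
        cv2.line(im,u[0],u[1],col,1,cv2.LINE_AA,4)
def crop(p,r0,r1,c0,c1,sc):
    return cv2.resize(np.ascontiguousarray(p['image'][r0:r1,c0:c1,::-1]),None,fx=sc,fy=sc,interpolation=cv2.INTER_CUBIC),sc,np.array([c0,r0])
def fit(obs,x0):
    def f(v): return np.concatenate([proj(p,T(v,X))[0]-rc for p,X,rc in obs])
    r=least_squares(f,x0,loss='soft_l1',f_scale=1.5,x_scale=[.01,.01,.1]); return r.x,f(r.x).reshape(-1,2)
E
cat > a.py <<'E'
from fit import *
import sys,pickle
a=shot('side');b=shot('top')
pickle.dump((a,b),open('pic0.pkl','wb'))
def pp(p,q): return viewer.pinpoint(p,q)
o=[]
for q,X in CAB.items():
    for p in(a,b):
        r=pp(p,q)
        if r: o.append((p,X,np.array(r[0]['position'])))
c,res=fit(o,[0.5,0,0]); print('cab',c,np.round(res,1).tolist())
g={'s':[193,361],'t':[219,385]}
b0=atz(b,[219.7,385.2],0)
o=[]
for q,X in BAR.items():
    for p in(a,b):
        e=proj(p,T([b0[0],b0[1],0],X))[0]
        r=[np.array(d['position']) for d in pp(p,q)]
        r=[d for d in r if np.linalg.norm(d-e)<14]
        if r: o.append((p,X,min(r,key=lambda d:np.linalg.norm(d-e)))); print(q,e,o[-1][2])
br,res=fit(o,[b0[0],b0[1],0]); print('bar',br,np.round(res,1).tolist())
np.save('p0.npy',[c,br])
E
python3 a.py
```

```text
cab [0.60390883 0.07974418 0.02143581] [[1.5, -0.2], [-1.9, -1.4], [-1.3, 1.6], [0.5, -0.1], [-4.8, -0.4], [-1.9, -1.1], [-1.1, 0.4], [1.7, 0.0], [0.3, 0.3], [0.0, 0.1]]
lock_bar [197.40488593 359.62348805] [193.7 362.5]
lock_bar [219.7 385.2] [223.1 385. ]
bar_hook [190.21966989 355.30370847] [190.5 354. ]
bar_hook [215.22621726 386.43758833] [211.6 390.4]
bar_handle [166.5998285  375.58543852] [163.5 378.2]
bar_handle [233.10571815 392.42506498] [234.2 392.1]
bar_hole [204.17376142 376.73118891] [202.2 378.4]
bar_hole [237.08415271 380.17633674] [233.9 385.3]
bar [ 0.4968226  -0.1336063   0.05475579] [[2.1, -1.7], [-3.1, 2.8], [-1.7, 2.4], [3.9, -1.5], [1.2, -1.2], [-0.8, 4.0], [-0.2, 0.1], [3.7, -1.5]]
```

```bash
cat > ov.py <<'E'
from fit import *
def cabsegs(dr=0):
    s=box(0,165,-125,125,0,215)
    s+=box(0,0.01,-6,6,80,112)+box(0,0.01,-6,6,132,164)+box(0,.01,-21,21,40,215)
    s+=box(-60,-32,-23,23,0,50)+box(-dr,-dr+.01,24,116,114,190)
    return s
BARS=box(-4,0,-32,32,0,122)+box(-64,-16,0,28,0,5)+box(-38,-28,-6,6,70,118)+box(-16,-4,-32,32,0,5)+box(0,11.5,-4,4,84,94)+box(5.5,11.5,-4,4,70,84)
def ov(p,r,sc,cab,bar,fn,dr=0,dz=0,only=None):
    im,s,off=crop(p,*r,sc); im0=im.copy()
    if cab is not None: draw(im,p,cab,cabsegs(dr),(0,0,255),s,off)
    if bar is not None: draw(im,p,bar,BARS,(0,200,0),s,off,dz)
    cv2.imwrite('pics/'+fn,im)
E
cat > b.py <<'E'
from ov import *; import pickle
a,b=pickle.load(open('pic0.pkl','rb')); c,br=np.load('p0.npy')
ov(a,(110,280,150,330),4,c,None,'o1.png'); ov(b,(80,215,235,375),5,c,None,'o2.png')
ov(a,(130,220,300,400),8,None,br,'o3.png'); ov(b,(200,250,360,430),10,None,br,'o4.png')
E
python3 b.py
```

```text
(no output)
```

View pics/o1.png

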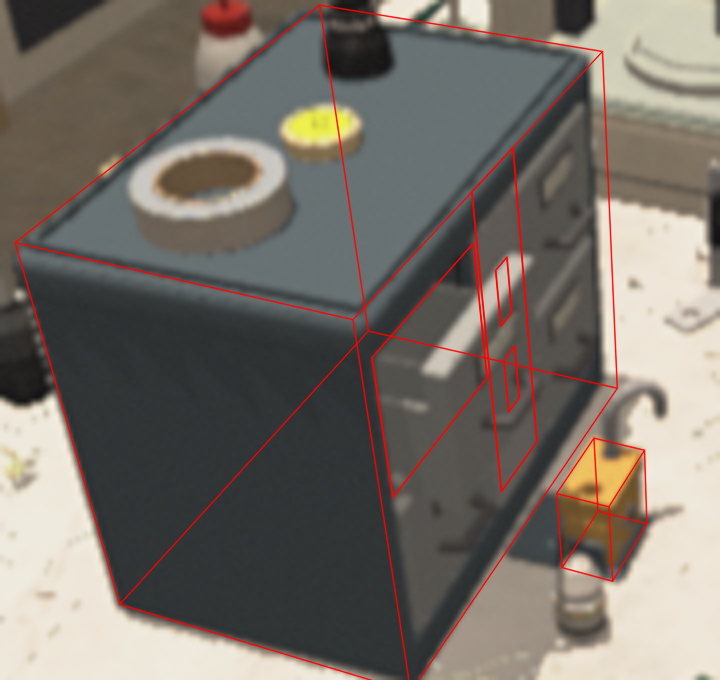

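View pics/o2.png

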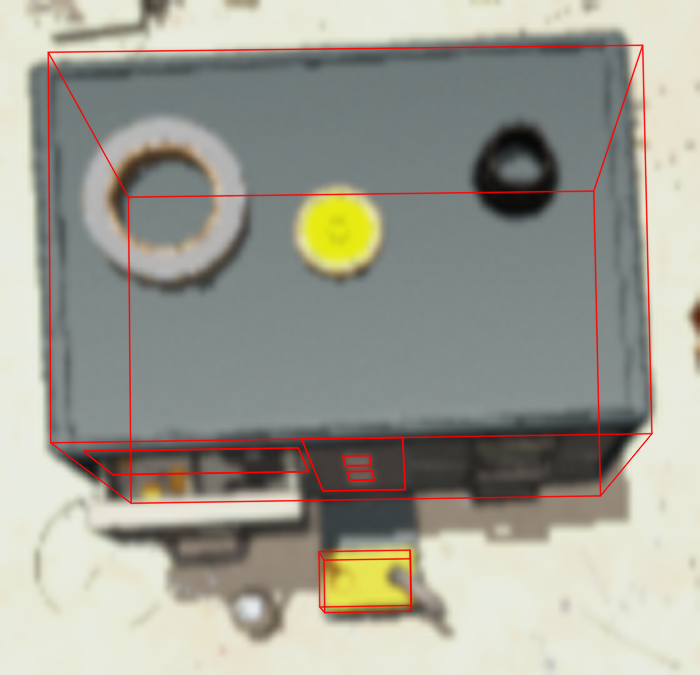

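View pics/o3.png

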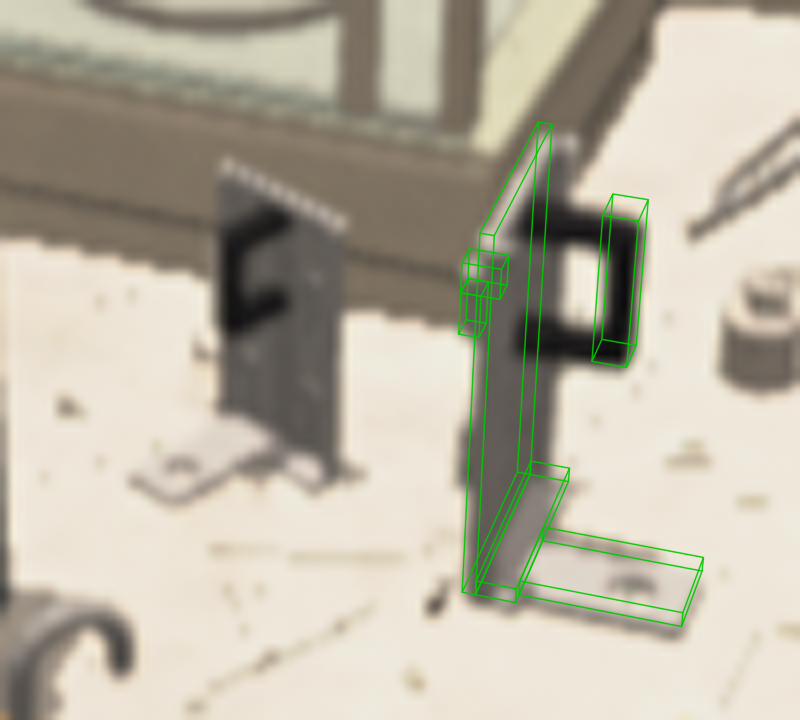

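View pics/o4.png

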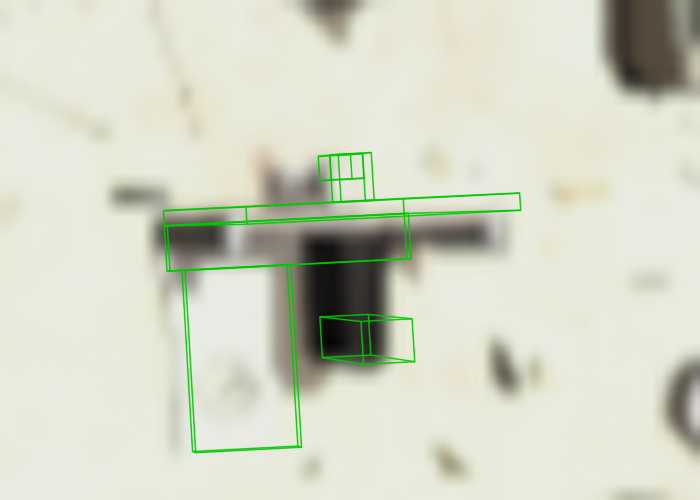

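```bash
cat > edge.py <<'E'
from fit import *
def edgeobs(p,pose,seg,dz=0,R=6,n=40,Tf=T):
    """for samples along seg find gradient peak along normal; return list (X, normal(row,col), offset)"""
    g=cv2.GaussianBlur(p['image'],(0,0),0.7).astype(np.float32)
    A,B=np.array(seg[0],float),np.array(seg[1],float); out=[]
    q=proj(p,Tf(pose,[A,B])+[0,0,dz]); d=q[1]-q[0]; d/=np.linalg.norm(d); nn=np.array([-d[1],d[0]])
    t=np.arange(-R,R+.01,.25)
    for s in np.linspace(.08,.92,n):
        X=A+(B-A)*s; c=proj(p,Tf(pose,[X])+[0,0,dz])[0]
        pts=c+t[:,None]*nn
        v=cv2.remap(g,pts[:,1].astype(np.float32)[None],pts[:,0].astype(np.float32)[None],cv2.INTER_LINEAR)[0]
        m=np.linalg.norm(np.gradient(v,axis=0),axis=1)
        k=np.argmax(m*np.exp(-(t/R)**2))
        if m[k]>2: out.append((X,nn,c+t[k]*nn))
    return out
def efit(items,pose,dz=0,it=8,R=6,extra=None,free=None,Tf=T):
    pose=np.array(pose,float)
    for i in range(it):
        ob=[(p,)+o for p,seg in items for o in edgeobs(p,pose,seg,dz,max(2.5,R*(.8**i)),Tf=Tf)]
        def f(v):
            out=np.zeros(len(ob))
            for p in {id(o[0]):o[0] for o in ob}.values():
                I=[k for k,o in enumerate(ob) if o[0] is p]
                pr=proj(p,Tf(v,np.array([ob[k][1] for k in I]))+[0,0,dz])
                for j,k in enumerate(I): out[k]=(pr[j]-ob[k][3])@ob[k][2]
            return out
        r=least_squares(f,pose,loss='soft_l1',f_scale=.5,x_scale=([.01,.01,.1]+[.01]*9)[:len(pose)]); pose=r.x
    rr=f(pose); k=0
    sm=[]
    for p,seg in items:
        n=sum(1 for o in ob if o[0] is p and (o[1]-np.array(seg[0])).dot(np.array(seg[1])-seg[0])>=0 and np.linalg.norm(np.cross(o[1]-np.array(seg[0]),np.array(seg[1],float)-seg[0]))<1e-6)
        sm.append(round(float(np.median([x for x,o in zip(rr,ob) if o[0] is p and np.linalg.norm(np.cross(o[1]-np.array(seg[0]),np.array(seg[1],float)-seg[0]))<1e-6] or [np.nan])),2))
    return pose,sm
E
cat > c.py <<'E'
from edge import *; from ov import *; import pickle
a,b=pickle.load(open('pic0.pkl','rb')); c,br=np.load('p0.npy')
P=lambda x,y,z:(x,y,z)
sideE=[(P(0,125,0),P(165,125,0)),(P(165,125,0),P(165,125,215)),(P(165,125,215),P(165,-125,215)),(P(0,-125,120),P(0,-125,200)),(P(165,-125,215),P(0,-125,215))]
topE=[(P(0,125,215),P(0,-125,215)),(P(165,125,215),P(165,-125,215)),(P(0,-125,215),P(165,-125,215)),(P(0,125,215),P(165,125,215))]
for it in ([(a,e) for e in sideE],[(b,e) for e in topE],[(a,e) for e in sideE]+[(b,e) for e in topE]):
    v,s=efit(it,c); print(np.round(v,4),s)
c=v
lk=[(P(-60,-23,50),P(-60,23,50)),(P(-32,23,50),P(-60,23,50)),(P(-60,23,50),P(-60,23,10)),(P(-60,-23,50),P(-32,-23,50))]
v2,s=efit([(a,e) for e in lk]+[(b,e) for e in lk],c,R=4); print('lock',np.round(v2,4),s)
bs=[((0,-32,122),(0,32,122)),((-64,0,5),(-64,28,5)),((-64,28,0),(-16,28,0)),((-64,0,5),(-16,0,5)),((-38,6,74),(-38,6,116)),((-28,-6,74),(-28,-6,116)),((-38,6,118),(-38,-6,118))]
bt=[((-64,0,5),(-64,28,5)),((-64,28,5),(-16,28,5)),((-64,0,5),(-16,0,5)),((-38,-6,118),(-38,6,118)),((-38,-6,118),(-4,-6,118)),((-38,6,118),(-4,6,118))]
br=np.array([.493,-.1365,0.0])
for it in ([(a,e) for e in bs],[(b,e) for e in bt],[(a,e) for e in bs]+[(b,e) for e in bt]):
    v,s=efit(it,br,R=4); print('bar',np.round(v,4),s)
br=v
np.save('p1.npy',[c,br,v2])
ov(a,(110,280,150,330),4,c,None,'o1b.png',dr=45); ov(b,(80,215,235,375),5,c,None,'o2b.png',dr=45)
ov(a,(130,220,300,400),8,None,br,'o3b.png'); ov(b,(200,250,360,430),10,None,br,'o4b.png')
E
python3 c.py
```

```text
[0.6048 0.0782 0.078 ] [0.27, -0.21, 0.23, -0.02, 0.36]
[0.6053 0.0799 0.0661] [0.01, 0.01, 0.51, -0.49]
[0.6051 0.0791 0.0717] [0.26, 0.01, 0.25, -0.0, 0.25, -0.0, 0.0, 0.38, -0.74]
lock [ 0.5995  0.0682 -0.2099] [0.09, 0.33, 0.08, -0.46, -0.25, -0.75, 0.01, 0.02]
bar [ 0.4889 -0.1356 -0.1691] [-0.13, -0.27, -0.21, 0.55, -0.97, 0.27, -0.24]
bar [ 0.4945 -0.1426 -0.2543] [1.59, 0.25, 0.01, -0.3, -1.73, 1.14]
bar [ 0.4895 -0.1417 -0.2603] [-0.49, -0.53, 0.02, 0.31, -0.46, 0.23, 0.52, -0.6, 0.1, -0.1, 1.22, -1.77, 1.17]
```

View pics/o1b.png

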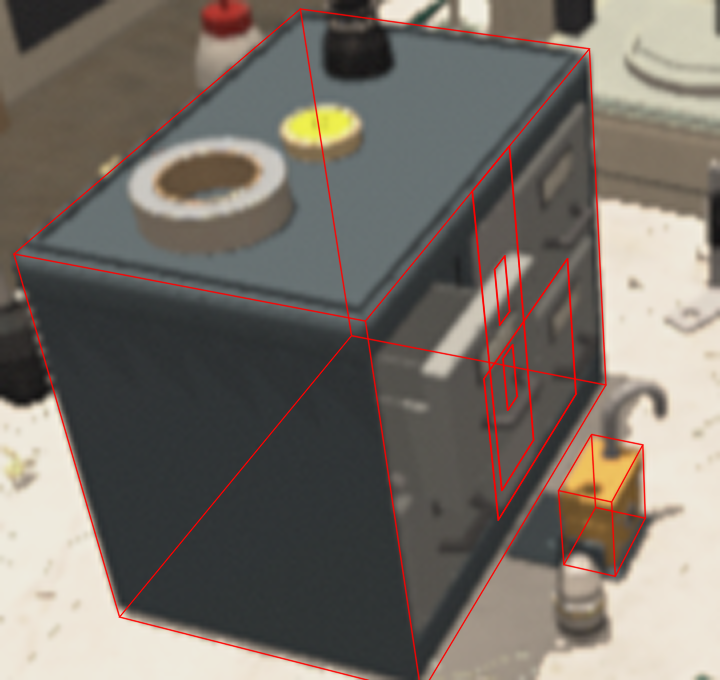

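View pics/o2b.png

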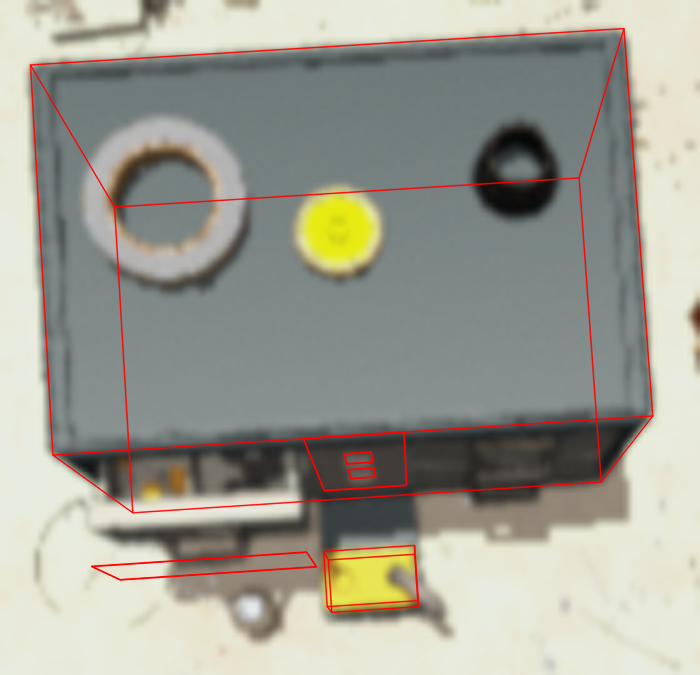

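View pics/o3b.png

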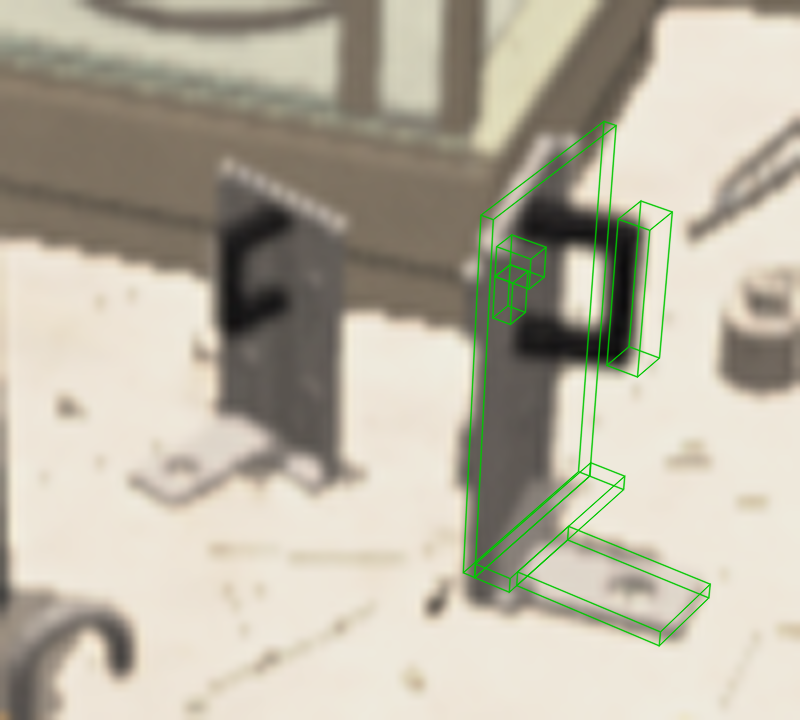

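View pics/o4b.png

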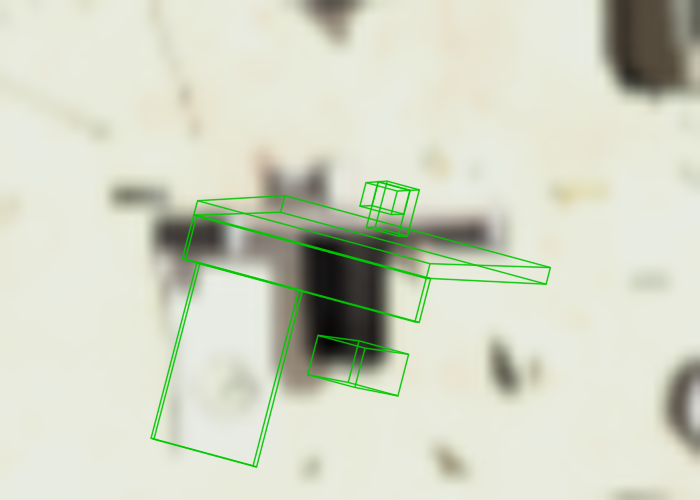

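```bash
cat > d.py <<'E'
from edge import *; from ov import *; import pickle
a,b=pickle.load(open('pic0.pkl','rb')); c,_,_=np.load('p1.npy')
br=np.array([.493,-.1315,0.0])
obs=[(a,(-64,0,5),(((683+.5)/8-.5)*0,0))][:0]
def px(u,v,sc,c0,r0): return np.array([(v+.5)/sc-.5+r0,(u+.5)/sc-.5+c0])
S=lambda u,v:px(u,v,8,300,130); Tt=lambda u,v:px(u,v,10,360,200)
obs=[(a,(-64,28,0),S(683,640)),(a,(-64,0,5),S(702,570)),(a,(-38,6,118),S(634,222)),(a,(-38,6,70),S(626,368)),(a,(-4,32,0),S(478,602)),
 (a,(-4,-32,122),S(578,140)),(b,(-64,28,5),Tt(175,450)),(b,(-38,6,118),Tt(306,360)),(b,(-38,-6,118),Tt(384,362))]
v,r=fit(obs,br); print(v,np.round(r,1).tolist())
va,r=fit(obs[:6],br);print(va,np.round(r,1).tolist())
np.save('p2.npy',[c,v])
ov(a,(130,220,300,400),8,None,v,'o3c.png'); ov(b,(200,250,360,430),10,None,v,'o4c.png')
E
python3 d.py
```

```text
[ 0.49504493 -0.12999128  0.00195127] [[0.0, -0.9], [0.2, 0.1], [1.2, 0.5], [1.3, -0.0], [-0.0, -0.9], [-1.0, -2.3], [0.4, -0.6], [1.0, 3.3], [0.8, 0.6]]
[ 0.49403099 -0.13266227 -0.02459505] [[-0.2, -0.7], [0.1, 0.6], [0.9, 1.0], [1.0, 0.5], [-0.6, -0.4], [-1.4, -1.2]]
```

View pics/o3c.png

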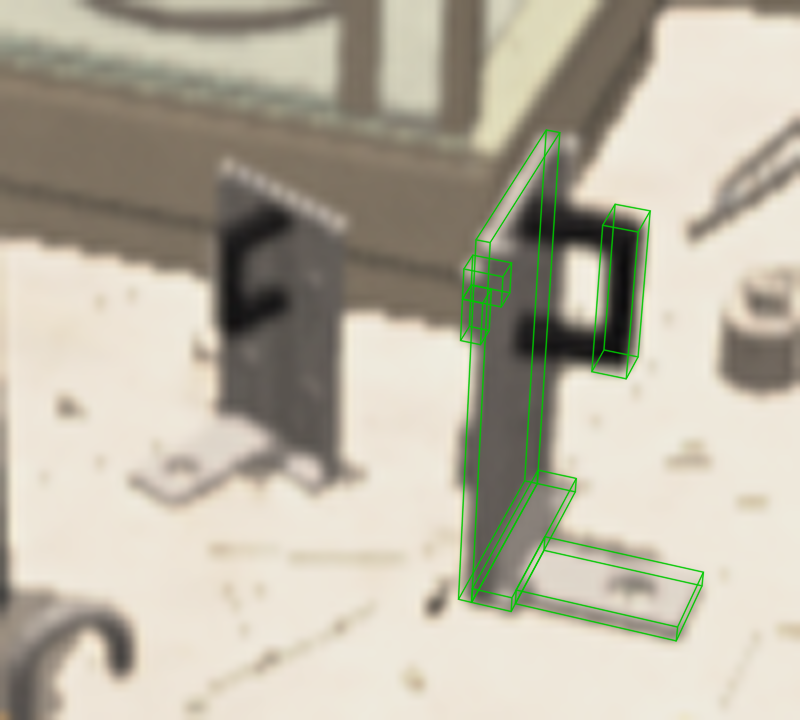

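View pics/o4c.png

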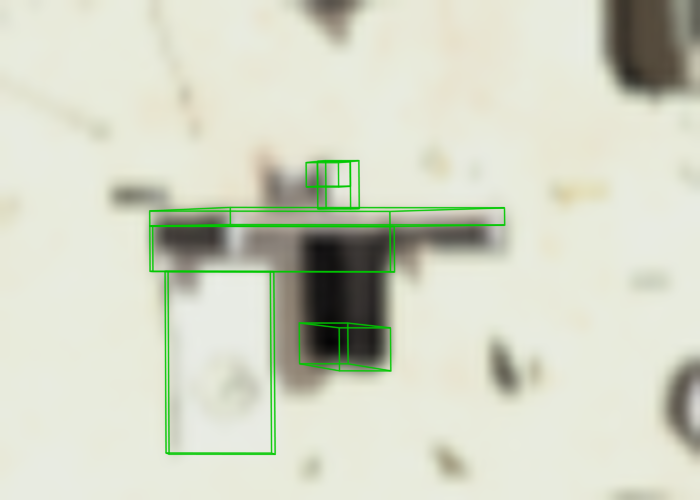

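```bash
cat > g.py <<'E'
from fit import *
from scipy.spatial.transform import Rotation as R
C=np.load('p2.npy')[0].copy()
def st():
    s=observe(); q=s['tool_rot']; return s,R.from_quat([q[1],q[2],q[3],q[0]]).as_matrix()
def go(tgt,yaw=None):
    """tgt world; yaw= world angle of tool y axis (mod pi)"""
    s,M=st(); d=M.T@(np.array(tgt)-s['eef_pos'])*100
    cy=np.arctan2(M[1,1],M[0,1]); tw=0
    if yaw is not None: tw=-((yaw-cy+np.pi/2)%np.pi-np.pi/2)
    print('d cm',np.round(d,2),'twist',round(tw,3),'alt',round(tw-np.sign(tw)*np.pi,3)); return d,tw
def cab(x,y,z,c=None): return T(C if c is None else c,[(x,y,z)])[0]
def incab(P):
    c,s=np.cos(C[2]),np.sin(C[2]); d=np.array(P)-[C[0],C[1],0]
    return np.array([c*d[0]+s*d[1],-s*d[0]+c*d[1],d[2]])*1000
def stat():
    s,M=st(); print('t',round(float(s['t']),2),'tcp',np.round(s['eef_pos'],4),'cab',np.round(incab(s['eef_pos']),1),'yawy',round(float(np.arctan2(M[1,1],M[0,1])),3),'z',np.round(M[:,2],3),'F',np.round(s['ft_force'],1),'op',round(float(s['opening']),4),'q',np.round(s['q'],2))
E
python3 - <<'E'
from g import *; import pickle
a,b=pickle.load(open('pic0.pkl','rb'))
stat(); s,M=st(); print(np.round(M,2))
for u,v in((90,528),(300,518),(195,523)):
    print(incab(atz(b,[(v+.5)/5-.5+80,(u+.5)/5-.5+235],.19)))
# side: top corner of drawer front near right end (535,255)->?
for u,v in((425,372),(525,258)): print('s',incab(atz(a,[(v+.5)/4-.5+110,(u+.5)/4-.5+150],.19)))
go(cab(-75,70,194),C[2]+np.pi/2)
E
```

```text
t 2.6 tcp [0.1838 0.5184 0.2226] cab [-388.7  468.4  222.6] yawy 1.23 z [ 0.  0. -1.] F [-0.2 -0.4 -0.4] op 0.085 q [ 1.23  0.09  0.18  1.66 -0.    1.57]
[[-0.94  0.33  0.  ]
 [ 0.33  0.94  0.  ]
 [-0.    0.   -1.  ]]
[-28.70178019 115.53024878 190.        ]
[-30.35734002  25.71079415 190.        ]
[-29.52871835  70.66618927 190.        ]
s [-20.69517267 119.25497569 190.        ]
s [-27.16786884  29.47644009 190.        ]
d cm [-44.71 -23.92   2.86] twist -0.413 alt 2.729
```

Request:
{"fn": "apply_moves", "kwargs": {
  "steps": [-4.4,-2.4,0,-0.14,-8.8,-4.8,0,-0.28,-13.2,-7.2,0,-0.41,-17.6,-9.6,0,-0.41,-22,-12,0,-0.41],
  "jaw": 1
}}

```text
t: 3.1
eef_pos: [0.3476, 0.3351, 0.2227]
tool_rot: [0.0, -0.035, 0.999, 0.0]
ft_force: [0.2, 0.7, 0.0]
opening: 0.0122
```

```bash
python3 - <<'E'
from g import *
stat(); go(cab(-75,70,194),C[2]+np.pi/2)
E
```

```text
t 3.1 tcp [0.3476 0.3351 0.2227] cab [-238.5  273.8  222.7] yawy 1.641 z [ 0.  0. -1.] F [0.2 0.7 0. ] op 0.0122 q [ 0.77 -0.07  0.01  1.66 -0.    0.7 ]
d cm [-16.38 -20.35   2.87] twist -0.001 alt 3.14
```

Request:
{"fn": "apply_moves", "kwargs": {
  "steps": [-3.2,-4,0.5,0,-6.4,-8,1,0,-9.6,-12,1.5,0,-12.8,-16,2,0,-16.4,-20.4,2.9,0]
}}

```text
t: 3.6
eef_pos: [0.5165, 0.1521, 0.1963]
tool_rot: [0.001, -0.035, 0.999, 0.0]
ft_force: [0.7, 1.6, -0.1]
opening: -0.0001
```

```bash
python3 - <<'E'
from g import *
stat(); go(cab(-45,70,194),C[2]+np.pi/2); shot('side','s1.png'); shot('top','t1.png')
E
```

```text
t 3.6 tcp [0.5165 0.1521 0.1963] cab [-83.1  79.2 196.3] yawy 1.641 z [ 0.002  0.001 -1.   ] F [ 0.7  1.6 -0.1] op -0.0001 q [0.29 0.05 0.08 1.61 0.   0.22]
d cm [-3.81 -0.92  0.24] twist -0.002 alt 3.14
```

View pics/s1.png

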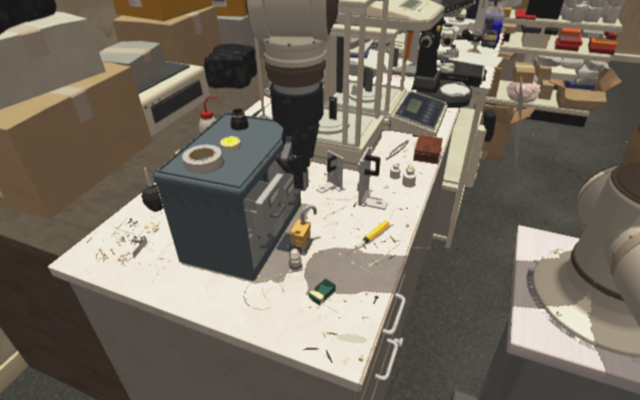

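View pics/t1.png

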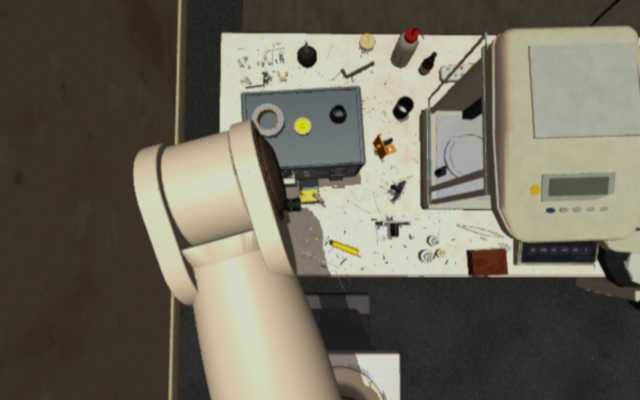

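```bash
python3 - <<'E'
from g import *
p=shot('side'); b=shot('top'); s,M=st(); e=s['eef_pos']
print(proj(p,[e,e+.014*M[:,2],e-.06*M[:,2]]),proj(b,[e]))
im,_,_=crop(p,60,260,180,400,3.5); cv2.imwrite('pics/s1c.png',im)
E
```

```text
[[193.13368576 300.87980561]
 [199.9850326  301.21299459]
 [161.83314625 299.35762393]] [[209.76540539 270.41114899]]
```

View pics/s1c.png

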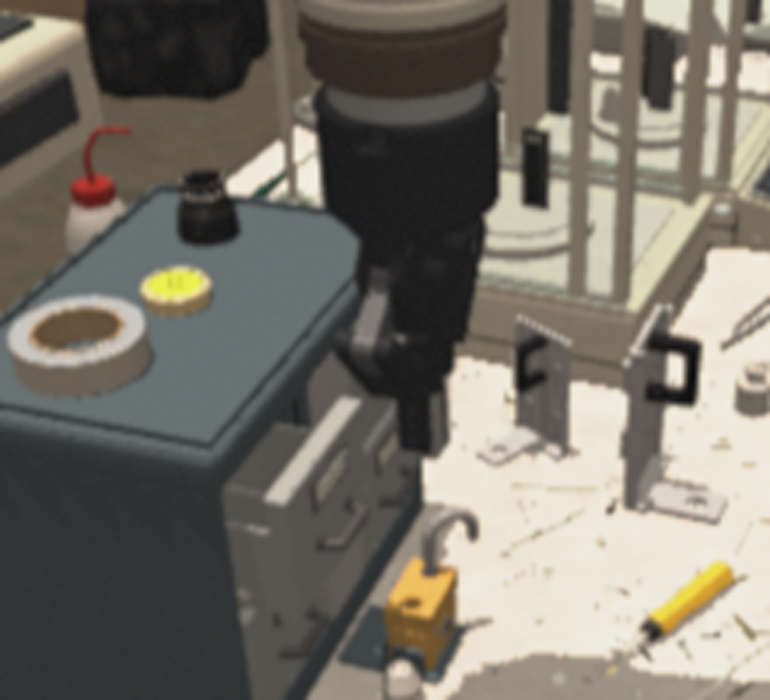

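```bash
python3 - <<'E'
from g import *
stat()
p=shot('side'); s,M=st(); e=s['eef_pos']
im,sc,off=crop(p,130,230,250,350,7)
for k in(-.06,-.03,-.005,0,.014):
    q=proj(p,e+k*M[:,2])[0]; u=((q[::-1]+.5-off)*sc).astype(int); cv2.circle(im,tuple(u.tolist()),3,(0,0,255),-1)
cv2.imwrite('pics/s1d.png',im)
E
```

```text
t 3.8 tcp [0.5156 0.1529 0.1955] cab [-84.   80.1 195.5] yawy 1.639 z [-0.001  0.    -1.   ] F [ 0.7  0.3 -0.4] op -0.0 q [0.29 0.05 0.08 1.61 0.   0.22]
```

View pics/s1d.png

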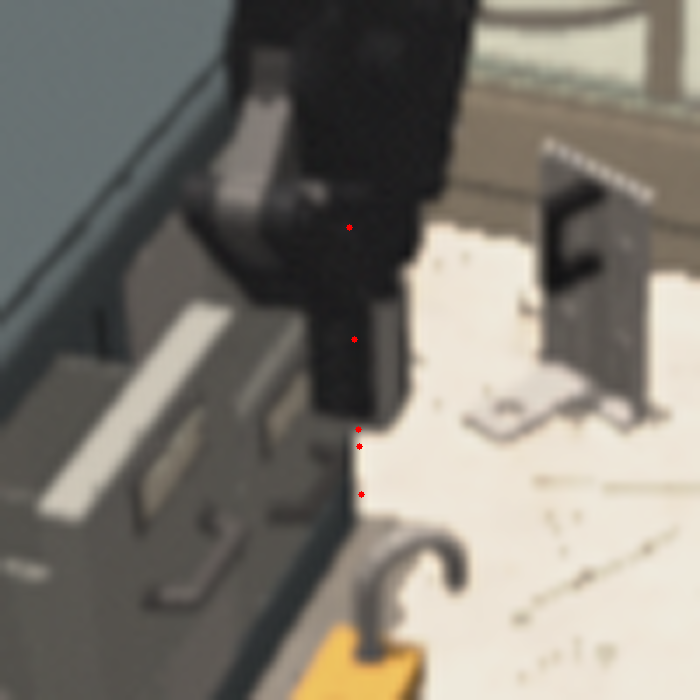

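```bash
python3 - <<'E'
from g import *
go(cab(-55,66,172),C[2]+np.pi/2)
E
```

```text
d cm [-2.94 -1.5   2.4 ] twist -0.002 alt 3.139
```

Request:
{"fn": "apply_moves", "kwargs": {
  "steps": [0,-1.5,1.2,0,0,-1.5,2.4,0,-1.5,-1.5,2.4,0,-2.9,-1.5,2.4,0,-2.9,-1.5,2.4,0]
}}

```text
t: 4.35
eef_pos: [0.5453, 0.1423, 0.1714]
tool_rot: [-0.0, -0.035, 0.999, 0.0]
ft_force: [0.5, 0.5, -0.0]
opening: 0.0001
```

```bash
cat > look.py <<'E'
from g import *; import sys
# usage: look.py name side|top r0 r1 c0 c1 scale
n,cam,r0,r1,c0,c1,s=sys.argv[1:8]
stat()
p=shot(cam); e=observe()['eef_pos']
im,sc,off=crop(p,int(r0),int(r1),int(c0),int(c1),float(s))
for k in(0,.014):
    q=proj(p,e-[0,0,k])[0]; u=((q[::-1]+.5-off)*sc).astype(int); cv2.circle(im,tuple(u.tolist()),3,(0,0,255),-1)
cv2.imwrite('pics/'+n,im)
E
python3 look.py s2.png side 130 230 230 330 7
```

```text
t 4.35 tcp [0.5453 0.1423 0.1714] cab [-55.1  67.3 171.4] yawy 1.642 z [-0.     0.001 -1.   ] F [ 0.5  0.5 -0. ] op 0.0001 q [0.25 0.11 0.1  1.56 0.   0.18]
```

View pics/s2.png

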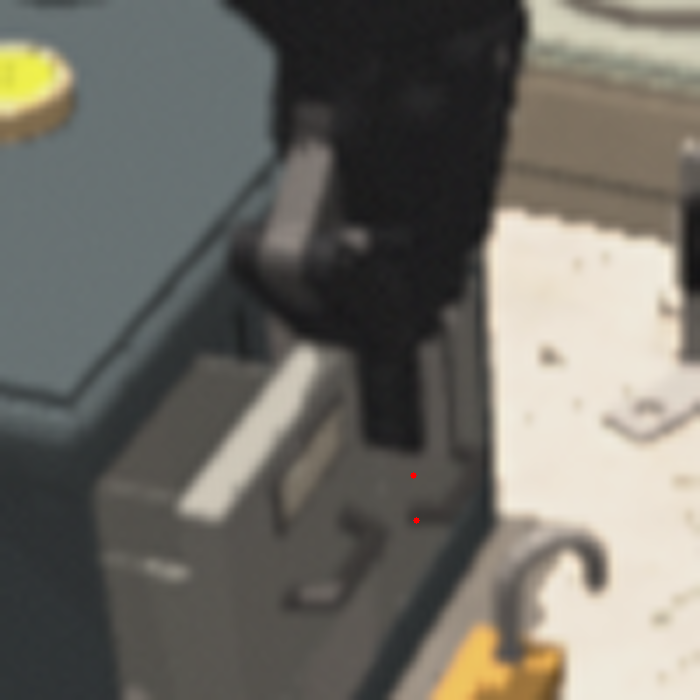

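Request:
{"fn": "apply_moves", "kwargs": {
  "steps": [-0.8,0,0,0,-1.6,0,0,0,-2.4,0,0,0,-3.2,0,0,0]
}}

```text
t: 4.8
eef_pos: [0.5771, 0.1446, 0.1716]
tool_rot: [-0.0, -0.035, 0.999, 0.0]
ft_force: [-1.3, 0.7, 0.9]
opening: 0.0003
```

```bash
python3 look.py s3.png side 130 230 230 330 7
```

```text
t 4.8 tcp [0.5771 0.1446 0.1716] cab [-23.3  67.4 171.6] yawy 1.642 z [-0.001  0.001 -1.   ] F [-1.3  0.7  0.9] op 0.0003 q [0.25 0.18 0.18 1.57 0.   0.17]
```

View pics/s3.png

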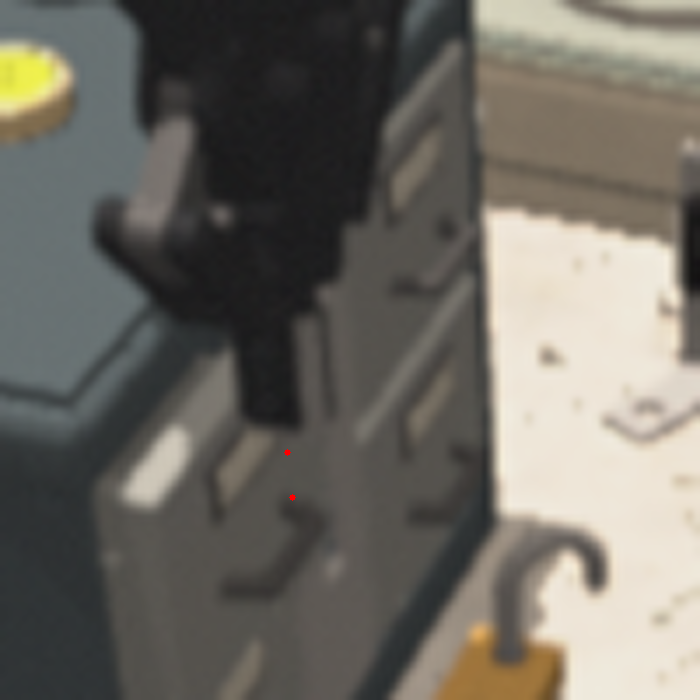

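Request:
{"fn": "apply_moves", "kwargs": {
  "steps": [-0.4,0,0,0,-0.8,0,0,0,-1.1,0,0,0]
}}

```text
t: 5.15
eef_pos: [0.5883, 0.145, 0.171]
tool_rot: [-0.001, -0.035, 0.999, 0.0]
ft_force: [-17.1, -1.6, 8.1]
opening: -0.0004
```

Request:
{"fn": "apply_moves", "kwargs": {
  "steps": [-0.2,0,0,0,-0.2,0,0,0]
}}

```text
t: 5.35
eef_pos: [0.5882, 0.145, 0.1711]
tool_rot: [-0.004, -0.035, 0.999, 0.0]
ft_force: [-14.4, -0.3, 4.9]
opening: -0.0
```

```bash
python3 look.py s4.png side 130 230 230 330 7
```

```text
t 5.35 tcp [0.5882 0.145  0.1711] cab [-12.1  67.  171.1] yawy 1.641 z [-0.007 -0.    -1.   ] F [-14.4  -0.3   4.9] op -0.0 q [0.24 0.22 0.22 1.58 0.   0.17]
```

View pics/s4.png

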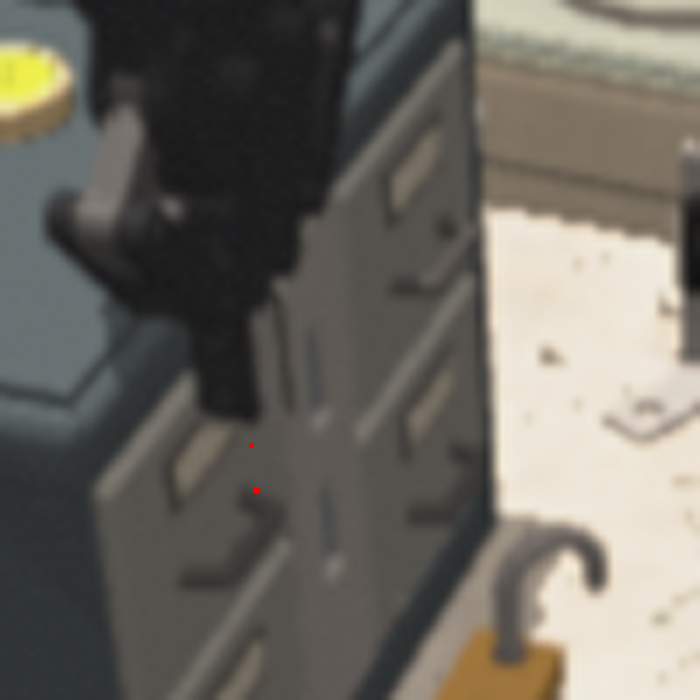

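Request:
{"fn": "apply_moves", "kwargs": {
  "steps": [3,0,0,0,6,0,-3,0,9,-4,-5,0,12,-8,-5,-0.03,13.4,-12,-5,-0.06]
}}

```text
t: 5.9
eef_pos: [0.4621, 0.0151, 0.2234]
tool_rot: [-0.002, -0.067, 0.998, 0.0]
ft_force: [1.4, -0.5, 0.1]
opening: 0.0004
```

```bash
python3 - <<'E'
from g import *
stat(); B=np.load('p2.npy')[1]; print(B)
go([.4570,-.1300,.18],np.pi/2-.01)
p=shot('side'); ov=__import__('ov'); pickle=__import__('pickle'); 
ov.ov(p,(120,240,240,340),7,C,None,'s5.png')
E
```

```text
t 5.9 tcp [0.4621 0.0151 0.2234] cab [-147.2  -53.6  223.4] yawy 1.704 z [-0.005 -0.    -1.   ] F [ 1.4 -0.5  0.1] op 0.0004 q [ 0.03 -0.12 -0.02  1.67 -0.   -0.1 ]
[ 0.49504493 -0.12999128  0.00195127]
d cm [  2.42 -14.31   4.34] twist 0.144 alt -2.998
```

View pics/s5.png

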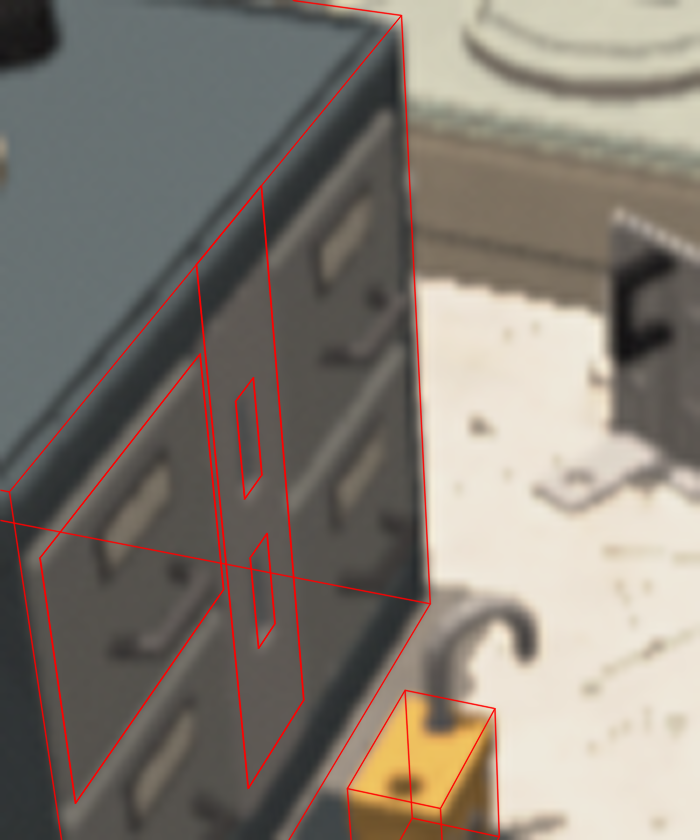

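Request:
{"fn": "apply_moves", "kwargs": {
  "steps": [0.5,-3,0.5,0.04,1,-6,1,0.08,1.5,-9,1.5,0.12,2,-12,2,0.14,2.4,-14.3,2.6,0.14],
  "jaw": -1
}}

```text
t: 6.45
eef_pos: [0.4559, -0.1367, 0.198]
tool_rot: [-0.002, 0.005, 1.0, -0.002]
ft_force: [0.6, 0.5, 0.5]
opening: 0.0727
```

```bash
python3 look.py s6.png side 80 220 300 440 5; python3 look.py t6.png top 180 260 350 440 7; python3 -c "
from g import *
go([.4570,-.1300,.15],np.pi/2-.01)"
```

```text
t 6.45 tcp [ 0.4559 -0.1367  0.198 ] cab [-164.3 -204.6  198. ] yawy 1.561 z [-0.005 -0.003 -1.   ] F [0.6 0.5 0.5] op 0.0727 q [-0.29 -0.09 -0.05  1.62 -0.   -0.28]
t 6.5 tcp [ 0.4555 -0.1388  0.1967] cab [-164.8 -206.6  196.7] yawy 1.561 z [-0.006 -0.004 -1.   ] F [-1.  -1.5 -1.3] op 0.0792 q [-0.29 -0.09 -0.05  1.61 -0.01 -0.28]
d cm [-0.16  0.73  4.71] twist -0.001 alt 3.141
```

View pics/s6.png

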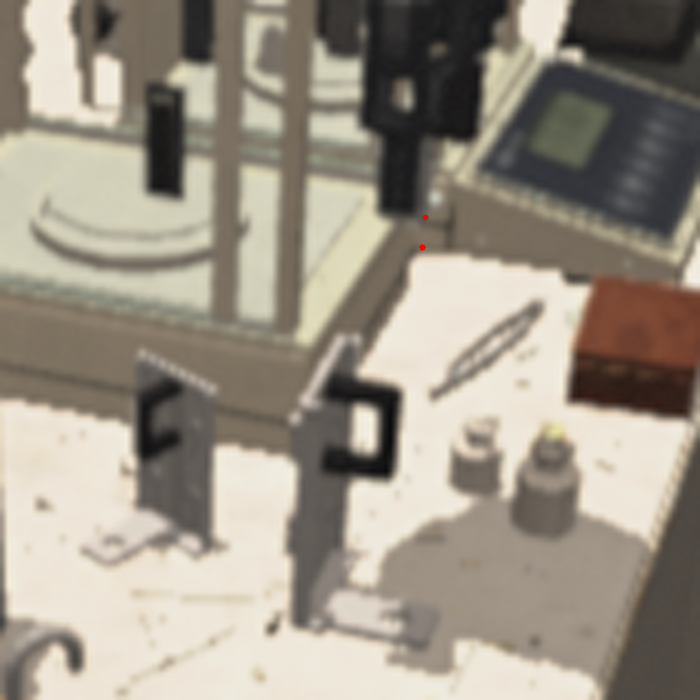

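View pics/t6.png

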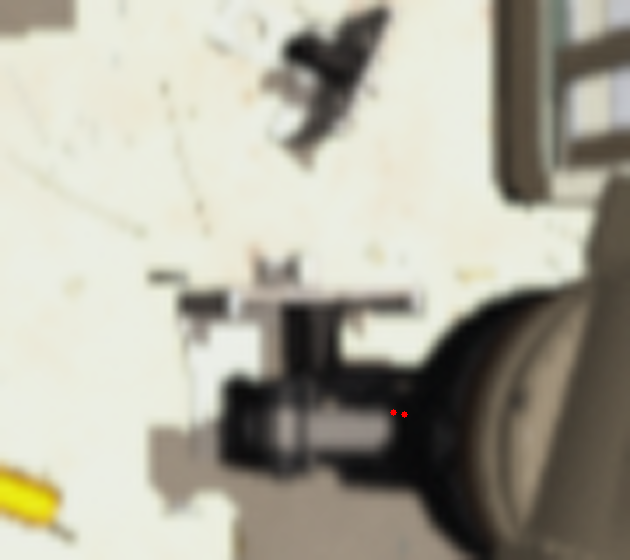

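```bash
python3 - <<'E'
from g import *
p=shot('side'); s,M=st(); e=s['eef_pos']; print(s['opening'])
im,sc,off=crop(p,60,140,340,420,9)
h=s['opening']/2
for z,col in((0.0,(0,0,255)),(-.014,(0,255,255)),(.019,(0,255,0))):
  for dy in (h,h+.0145,-h):
   for dx in(-.011,.011):
    q=proj(p,e+[dx,dy,z])[0]; u=((q[::-1]+.5-off)*sc).astype(int); cv2.circle(im,tuple(u.tolist()),3,col,-1)
cv2.imwrite('pics/s7.png',im)
E
```

```text
0.08548140659890455
```

View pics/s7.png

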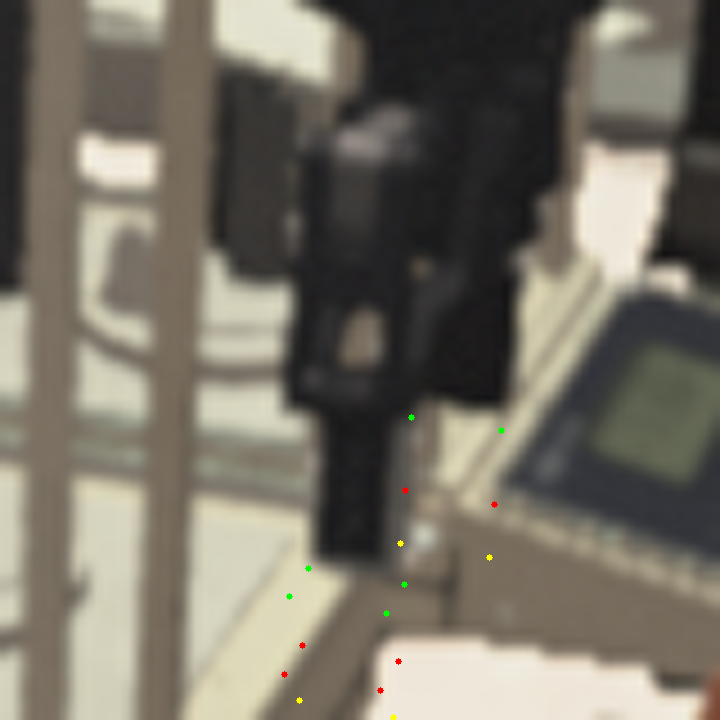

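Request:
{"fn": "apply_moves", "kwargs": {
  "steps": [-0.1,0.8,2.5,0,-0.1,0.8,5,0,-0.1,0.8,7.5,0,-0.1,0.8,7.5,0]
}}

```text
t: 7.0
eef_pos: [0.4551, -0.127, 0.12]
tool_rot: [-0.005, 0.005, 1.0, -0.001]
ft_force: [-0.1, -0.5, -0.2]
opening: 0.0854
```

```bash
python3 look.py s8.png side 100 220 310 410 6; python3 look.py t8.png top 180 260 350 440 7; python3 -c "
from g import *
go([.4570,-.1300,.092],np.pi/2-.01)"
```

```text
t 7.0 tcp [ 0.4551 -0.127   0.12  ] cab [-164.4 -194.8  120. ] yawy 1.561 z [-0.01  -0.001 -1.   ] F [-0.1 -0.5 -0.2] op 0.0854 q [-0.27 -0.1  -0.21  1.47 -0.   -0.26]
t 7.05 tcp [ 0.4558 -0.1274  0.122 ] cab [-163.7 -195.2  122. ] yawy 1.561 z [-0.008 -0.002 -1.   ] F [-0.4  0.5  0.1] op 0.0855 q [-0.27 -0.1  -0.21  1.47 -0.   -0.26]
d cm [-0.07 -0.23  3.13] twist 0.0 alt -3.141
```

View pics/s8.png

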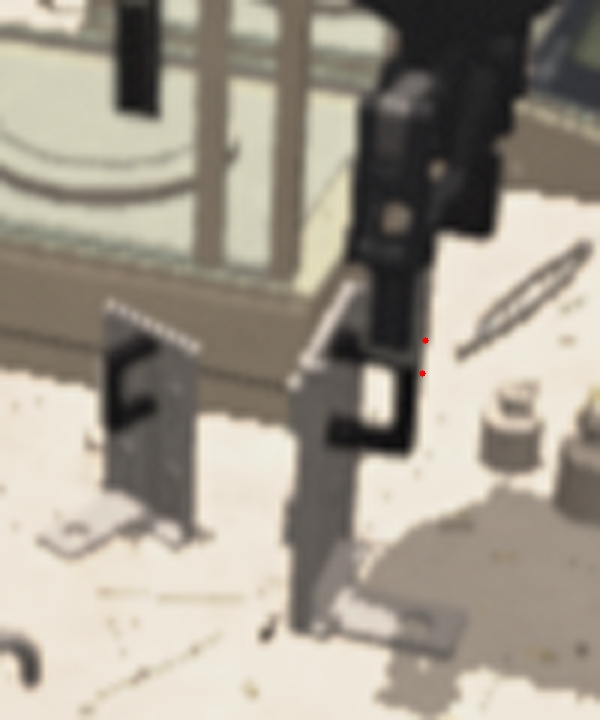

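View pics/t8.png

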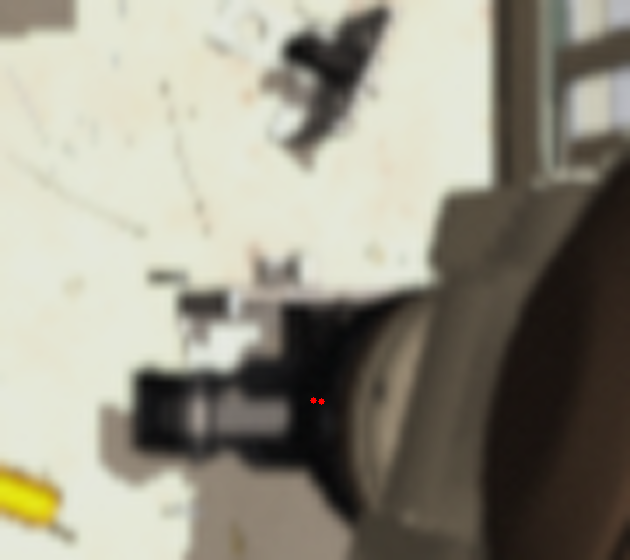

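```bash
python3 - <<'E'
from g import *
p=shot('side'); s,M=st(); e=s['eef_pos']
for z in(.1,.11,.12,.13,.14,.15): print(z,proj(p,[[e[0],e[1]+.0427,z],[e[0],e[1]+.057,z]]).round(1).tolist())
E
```

```text
0.1 [[174.6, 373.7], [178.0, 371.7]]
0.11 [[170.6, 374.0], [174.1, 372.0]]
0.12 [[166.6, 374.3], [170.0, 372.3]]
0.13 [[162.6, 374.6], [166.0, 372.6]]
0.14 [[158.5, 374.9], [161.9, 372.9]]
0.15 [[154.3, 375.2], [157.7, 373.2]]
```

Request:
{"fn": "apply_moves", "kwargs": {
  "steps": [-0.1,-0.3,1.8,0,-0.1,-0.3,3.6,0,-0.1,-0.3,3.6,0]
}}

```text
t: 7.45
eef_pos: [0.4575, -0.1308, 0.0877]
tool_rot: [-0.003, 0.005, 1.0, -0.001]
ft_force: [0.2, -0.4, -0.3]
opening: 0.0855
```

Request:
{"fn": "apply_moves", "kwargs": {
  "steps": [0,0,0,0,0,0,0,0,0,0,0,0,0,0,0,0,0,0,0,0],
  "jaw": 1
}}

```text
t: 7.95
eef_pos: [0.4576, -0.1308, 0.0881]
tool_rot: [-0.002, 0.005, 1.0, -0.001]
ft_force: [-0.0, 0.7, 1.7]
opening: 0.0126
```

```bash
python3 look.py s9.png side 100 220 310 410 6; python3 look.py t9.png top 180 260 350 440 7; python3 -c "
from g import *
go([.4570,-.1300,.085],np.pi/2-.01)"
```

```text
t 7.95 tcp [ 0.4576 -0.1308  0.0881] cab [-162.1 -198.8   88.1] yawy 1.561 z [-0.005 -0.003 -1.   ] F [-0.   0.7  1.7] op 0.0126 q [-0.28 -0.09 -0.26  1.4  -0.   -0.27]
t 8.0 tcp [ 0.4576 -0.1307  0.0881] cab [-162.1 -198.6   88.1] yawy 1.561 z [-0.005 -0.002 -1.   ] F [-0.6  0.   1.6] op 0.0105 q [-0.28 -0.09 -0.26  1.41 -0.   -0.27]
d cm [0.05 0.07 0.31] twist 0.0 alt -3.141
```

View pics/s9.png

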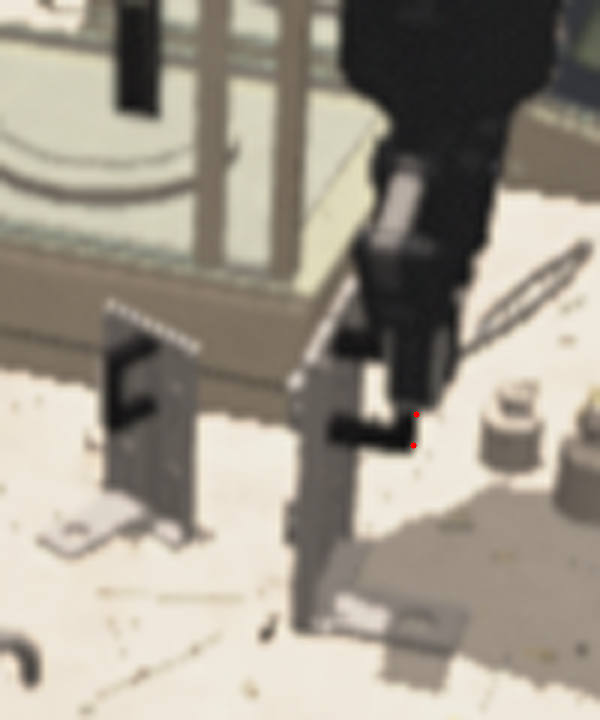

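Request:
{"fn": "apply_moves", "kwargs": {
  "steps": [0,0,0,0,0,0,0,0]
}}

```text
t: 8.25
eef_pos: [0.4575, -0.1307, 0.0881]
tool_rot: [-0.003, 0.005, 1.0, -0.001]
ft_force: [-0.9, 1.6, 0.7]
opening: 0.0106
```

Request:
{"fn": "apply_moves", "kwargs": {
  "steps": [0,0,-1.5,0,0,0,-3,0,0,0,-6,0,0,0,-9,0,0,0,-12,0]
}}

```text
t: 8.75
eef_pos: [0.458, -0.1304, 0.2106]
tool_rot: [-0.002, 0.005, 1.0, -0.001]
ft_force: [0.6, -0.2, -3.0]
opening: 0.0103
```

```bash
python3 look.py s10.png side 40 200 290 430 5;  python3 -c "
from g import *
go(cab(-37-60,0,210),C[2]+np.pi/2)"
```

```text
t 8.75 tcp [ 0.458  -0.1304  0.2106] cab [-161.7 -198.4  210.6] yawy 1.561 z [-0.004 -0.003 -1.   ] F [ 0.6 -0.2 -3. ] op 0.0103 q [-0.28 -0.09 -0.02  1.64 -0.   -0.27]
d cm [-4.71 20.34  0.48] twist -0.081 alt 3.06
```

View pics/s10.png

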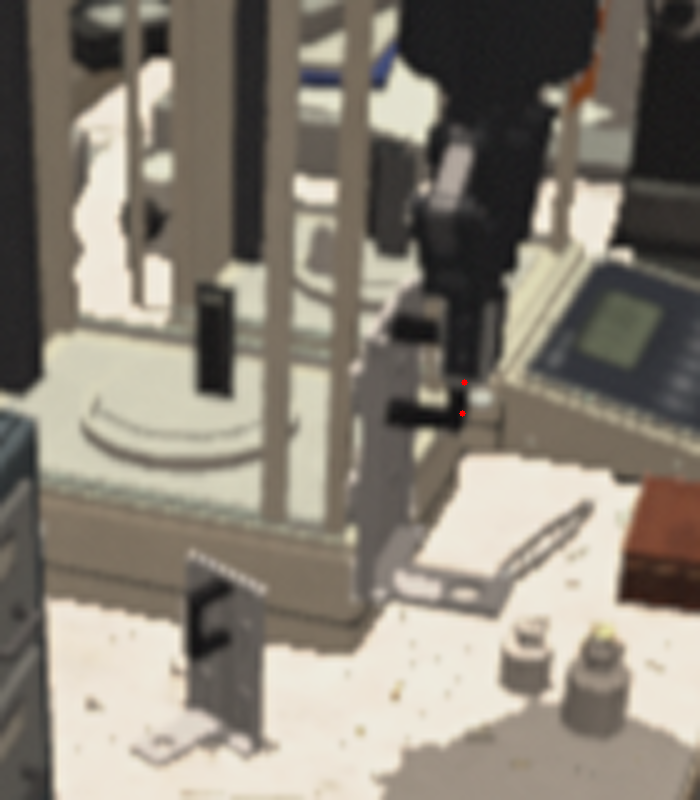

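Request:
{"fn": "apply_moves", "kwargs": {
  "steps": [-1,4,0.2,-0.04,-2,8,0.4,-0.08,-3,12,0.4,-0.08,-4,16,0.4,-0.08,-4.7,20.3,0.5,-0.08]
}}

```text
t: 9.3
eef_pos: [0.5088, 0.0732, 0.211]
tool_rot: [0.002, -0.035, 0.999, -0.002]
ft_force: [0.9, -0.5, -2.3]
opening: 0.0107
```

Request:
{"fn": "apply_moves", "kwargs": {
  "steps": [0,0,0,0,0,0,0,0]
}}

```text
t: 9.5
eef_pos: [0.5088, 0.0741, 0.2118]
tool_rot: [0.002, -0.036, 0.999, -0.002]
ft_force: [-0.7, -0.1, -2.3]
opening: 0.0105
```

```bash
cat > hb.py <<'E'
from g import *; from ov import *; import sys
# overlay bar predicted from tcp
n=sys.argv[1]; OFF=[float(x) for x in sys.argv[2:5]] if len(sys.argv)>2 else [-37.4,-.5,88.1]
stat(); s,M=st(); e=s['eef_pos']; yaw=np.arctan2(M[1,1],M[0,1])-np.pi/2
if yaw<-1.57: yaw+=np.pi
c,si=np.cos(yaw),np.sin(yaw)
bo=np.array([e[0]-(c*OFF[0]-si*OFF[1])/1e3,e[1]-(si*OFF[0]+c*OFF[1])/1e3])
dz=e[2]-OFF[2]/1e3
print('bar in cab',np.round(incab([bo[0],bo[1],dz]),1),'yaw rel',round(yaw-C[2],3))
for cam,r,sc in(('side',(110,260,220,360),5),('top',(150,250,270,380),6)):
    p=shot(cam); im,q,off=crop(p,*r,sc); cv2.imwrite('pics/%s_%s_raw.png'%(n,cam),im)
    ov(p,r,sc,C,[bo[0],bo[1],yaw],'%s_%s.png'%(n,cam),dz=dz)
E
python3 hb.py h1; python3 -c "
from g import *
go(cab(-37.4-22,0,88+66+4),C[2]+np.pi/2)"
```

```text
t 9.5 tcp [0.5088 0.0741 0.2118] cab [-96.4   2.  211.8] yawy 1.643 z [ 0.004 -0.005 -1.   ] F [-0.7 -0.1 -2.3] op 0.0105 q [ 0.15 -0.01  0.06  1.63 -0.01  0.08]
bar in cab [-59.    2.5 123.7] yaw rel 0.0
d cm [-3.7  -0.01  5.38] twist -0.002 alt 3.139
```

View pics/h1_side.png

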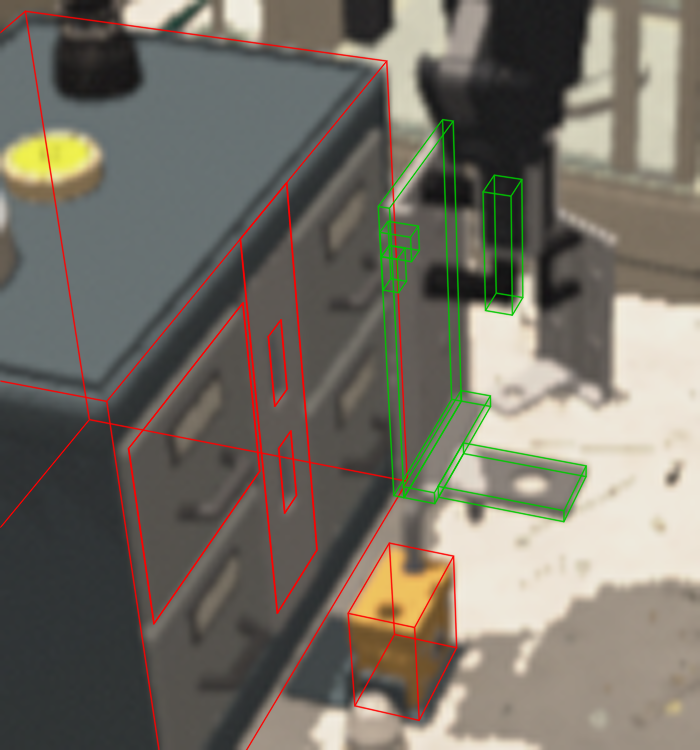

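View pics/h1_top.png

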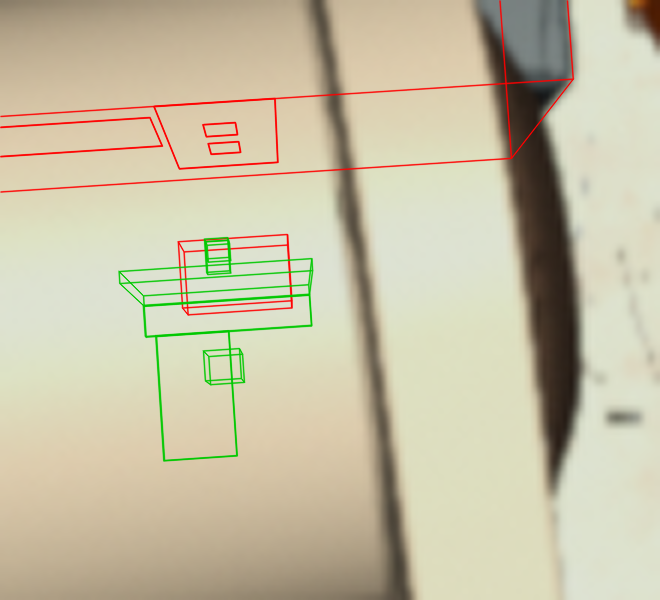

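```bash
python3 - <<'E'
import cv2
a=cv2.imread('pics/h1_side_raw.png'); b=cv2.imread('pics/h1_side.png')
import numpy as np
x=np.hstack([a[100:560,340:640],b[100:560,340:640]]); cv2.imwrite('pics/h1x.png',cv2.resize(x,None,fx=1.3,fy=1.3))
E
```

```text
(no output)
```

View pics/h1x.png

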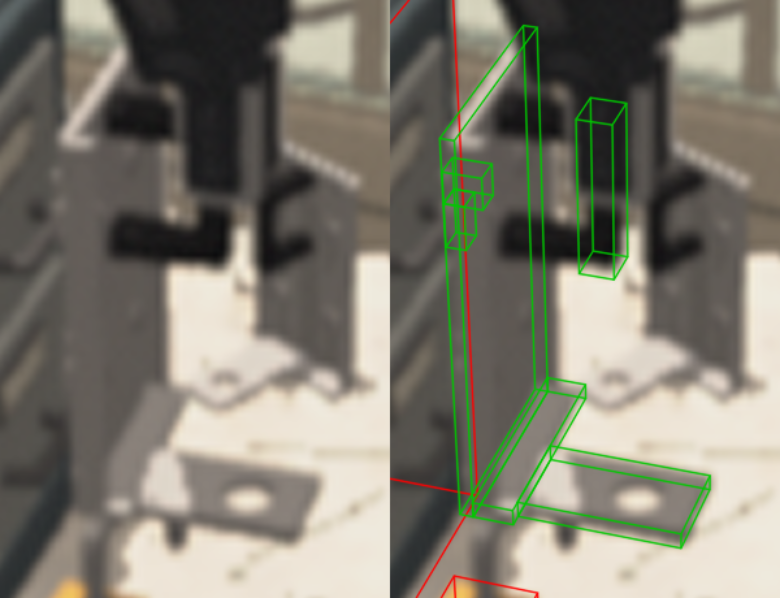

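```bash
cat > bf.py <<'E'
from edge import *; from g import *; from ov import *; import sys
s,M=st(); e=s['eef_pos']; yaw=np.arctan2(M[1,1],M[0,1])-np.pi/2
if yaw<-1.57: yaw+=np.pi
p=shot('side')
OFF=[-37.4,-.5,88.1]
def Tf(v,X):
    # v: off x,off y, off z(m), bar yaw=tool yaw
    c,si=np.cos(yaw),np.sin(yaw); X=np.atleast_2d(X)/1000.-np.array(v)
    return np.c_[e[0]+c*X[:,0]-si*X[:,1],e[1]+si*X[:,0]+c*X[:,1],e[2]+X[:,2]]
bs=[((-64,0,5),(-64,28,5)),((-64,28,0),(-16,28,0)),((-64,0,5),(-16,0,5)),((-4,32,40),(-4,32,118)),((-64,28,0),(-64,0,0)),((-4,32,122),(-4,0,122)),((-28,-2,70),(-6,-2,70)),((-38,6,70),(-10,6,70))]
import edge
def run(v0,items):
    v=np.array(v0)
    return efit([(p,b) for b in items],v,R=3,Tf=Tf)
for it in (bs,bs[:3]+bs[4:5],bs[:5]):
    v,sm=run(np.array(OFF)/1e3,it); print(np.round(v*1e3,1),sm)
    c,si=np.cos(yaw),np.sin(yaw); bo=Tf(v,[(0,0,0)])[0]; print('bar in cab',np.round(incab(bo),1))
E
python3 bf.py
```

```text
[-37.2   1.9  90.2] [-0.53, 0.24, -0.0, -2.0, -0.22, 0.22, -0.73, 0.77]
bar in cab [-59.4  -1.5 121.5]
[-49.   44.7 124.2] [-0.24, -0.06, 0.02, -0.25]
bar in cab [-47.7 -44.4  87.5]
[-25.3 -37.5  58.2] [-0.49, 0.53, -0.23, 0.01, -0.26]
bar in cab [-71.2  37.9 153.5]
```

```bash
cat >> bf.py <<'E'
print('z fixed')
def Tf2(v,X): return Tf([v[0],v[1],.0881],X)
for it in (bs,bs[:3]+bs[4:5],bs[:6],bs[3:]):
    v,sm=efit([(p,b) for b in it],np.array(OFF[:2])/1e3,R=3,Tf=Tf2); print(np.round(v*1e3,1),sm)
E
sed -i 's/x_scale=(\[.01,.01,.1\]+\[.01\]\*9)\[:len(pose)\]/x_scale=[.01]*len(pose)/' edge.py
python3 bf.py | sed -n '/fixed/,$p'
```

```text
z fixed
[-36.1  -0.9] [-0.49, 0.26, 0.01, -2.25, -0.26, 0.24, -0.87, 0.76]
[-35.9  -0.2] [-0.26, 0.17, -0.21, -0.24]
[-36.1  -0.7] [-0.49, 0.26, 0.01, -2.25, -0.26, 0.24]
[-37.3  -3.3] [-1.09, 0.28, 0.53, -0.37, 1.25]
```

```bash
python3 -c "
from g import *
stat();go(cab(-56.5,-.6,154.5),C[2]+np.pi/2)"
```

```text
t 9.7 tcp [0.5087 0.0721 0.2114] cab [-96.6  -0.  211.4] yawy 1.639 z [ 0.004 -0.005 -1.   ] F [-0.8 -0.  -2.5] op 0.0107 q [ 0.14 -0.01  0.06  1.63 -0.    0.08]
d cm [-3.99 -0.02  5.71] twist -0.003 alt 3.138
```

```bash
python3 - <<'E'
from g import *
L=[]
for i in range(10): L.append(observe()['eef_pos']); viewer.read_camera('side')
L=np.array(L); print(np.round(L*1e3,1)); print(L.mean(0),L.std(0)*1e3, incab(L.mean(0)))
E
```

```text
[[508.7  72.1 211.4]
 [508.7  72.1 211.4]
 [508.7  72.2 211.3]
 [508.7  72.3 211.3]
 [508.8  72.5 211.2]
 [508.7  72.6 211.1]
 [508.7  72.8 211.1]
 [508.7  72.9 211.1]
 [508.8  73.  211.1]
 [508.7  73.1 211. ]]
[0.50873644 0.07256527 0.21120075] [0.0152224  0.3413387  0.13363251] [-96.57347975   0.4065986  211.20075331]
```

Request:
{"fn": "apply_moves", "kwargs": {
  "steps": [-2,-0.1,0,0,-4,-0.1,1.5,0,-4,-0.1,3.5,0,-4,-0.1,5.6,0,-4,-0.1,5.6,0]
}}

```text
t: 10.7
eef_pos: [0.5476, 0.0745, 0.1521]
tool_rot: [-0.001, -0.035, 0.999, -0.002]
ft_force: [-0.6, -0.4, -3.0]
opening: 0.0106
```

Request:
{"fn": "apply_moves", "kwargs": {
  "steps": [0,0,0,0,0,0,0,0]
}}

```text
t: 10.9
eef_pos: [0.5478, 0.0746, 0.153]
tool_rot: [-0.0, -0.035, 0.999, -0.002]
ft_force: [-0.4, -0.3, -3.0]
opening: 0.0104
```

```bash
python3 hb.py h2 -36.1 -.6 88.1;  python3 -c "
from g import *
stat();go(cab(-56.5,-.6,154.5),C[2]+np.pi/2)"
```

```text
t 10.9 tcp [0.5478 0.0746 0.153 ] cab [-57.5  -0.4 153. ] yawy 1.641 z [-0.001 -0.005 -1.   ] F [-0.4 -0.3 -3. ] op 0.0104 q [ 0.14  0.08  0.03  1.53 -0.    0.07]
bar in cab [-21.4   0.2  64.9] yaw rel -0.002
t 11.0 tcp [0.548  0.0746 0.1533] cab [-57.2  -0.4 153.3] yawy 1.641 z [ 0.    -0.005 -1.   ] F [-0.4  0.1 -1.7] op 0.0108 q [ 0.14  0.08  0.03  1.53 -0.    0.07]
d cm [-0.07 -0.02 -0.12] twist -0.002 alt 3.14
```

View pics/h2_side.png

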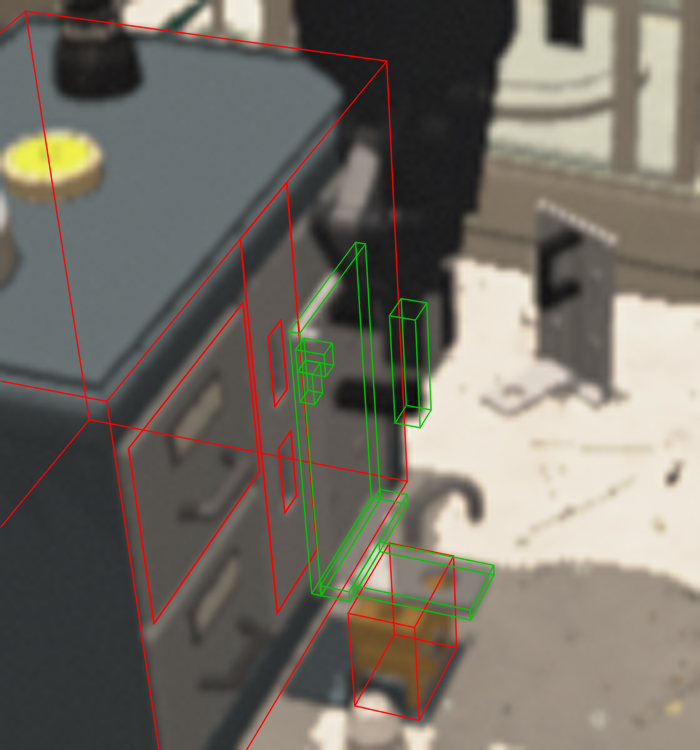

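View pics/h2_side_raw.png

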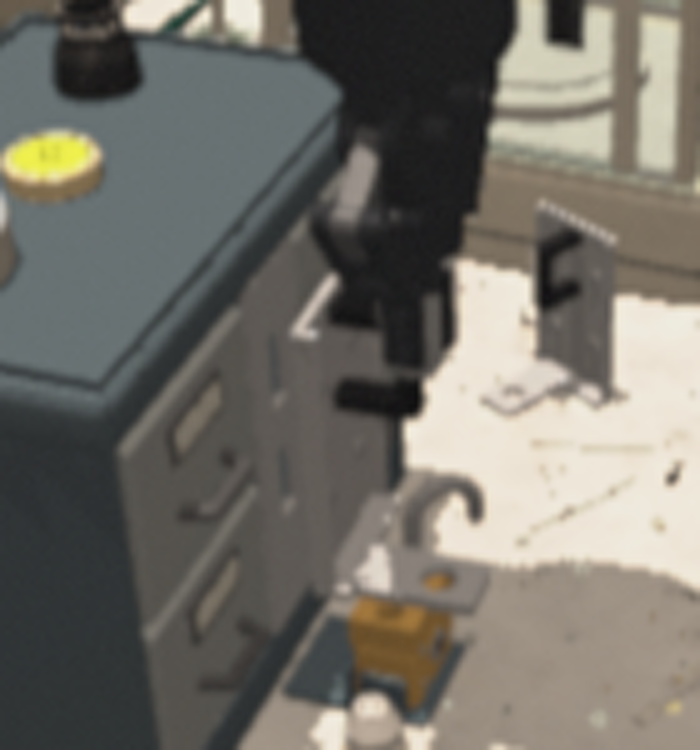

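Request:
{"fn": "apply_moves", "kwargs": {
  "steps": [-0.5,0,-0.1,0,-1,0,-0.1,0,-1.4,0,-0.1,0,-1.4,0,-0.1,0]
}}

```text
t: 11.4
eef_pos: [0.5626, 0.0757, 0.1541]
tool_rot: [-0.0, -0.035, 0.999, -0.002]
ft_force: [-0.1, 0.0, -3.5]
opening: 0.0104
```

```bash
python3 hb.py h3 -36.1 -.6 88.1
```

```text
t 11.4 tcp [0.5626 0.0757 0.1541] cab [-42.7  -0.4 154.1] yawy 1.641 z [-0.    -0.005 -1.   ] F [-0.1  0.  -3.5] op 0.0104 q [ 0.14  0.11  0.07  1.53 -0.    0.07]
bar in cab [-6.6  0.2 66. ] yaw rel -0.002
```

Request:
{"fn": "apply_moves", "kwargs": {
  "steps": [-0.3,0,0,0,-0.6,0,0,0,-0.8,0,0,0,-0.8,0,0,0]
}}

```text
t: 11.9
eef_pos: [0.5675, 0.0767, 0.1536]
tool_rot: [-0.003, -0.035, 0.999, -0.002]
ft_force: [-14.9, 2.4, 1.4]
opening: 0.0102
```

```bash
python3 hb.py h4 -36.1 -.6 88.1
```

```text
t 11.9 tcp [0.5675 0.0767 0.1536] cab [-37.7   0.3 153.6] yawy 1.641 z [-0.006 -0.004 -1.   ] F [-14.9   2.4   1.4] op 0.0102 q [ 0.14  0.13  0.09  1.54 -0.    0.07]
bar in cab [-1.6  0.9 65.5] yaw rel -0.001
```

View pics/h4_side.png

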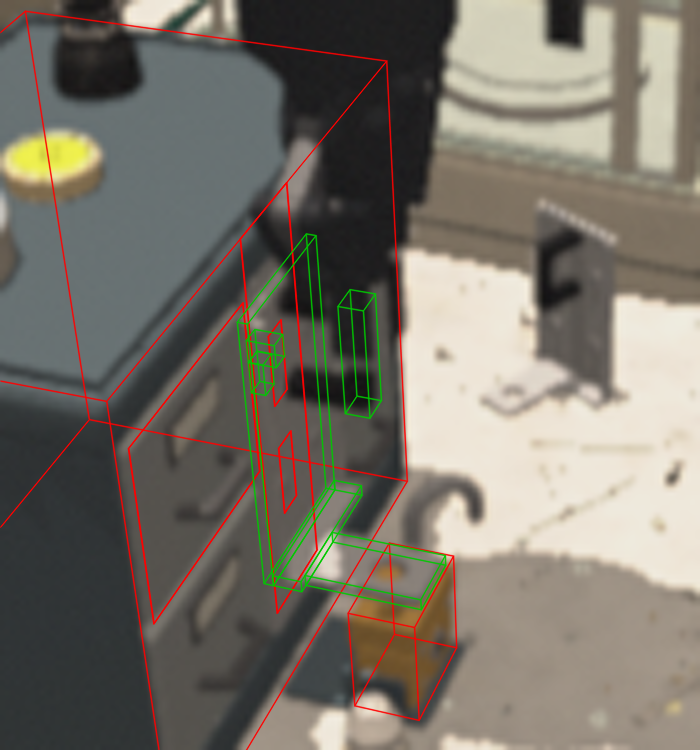

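Request:
{"fn": "apply_moves", "kwargs": {
  "steps": [0,0,0.4,0,0,0,0.8,0,0,0,1.2,0,0,0,1.6,0,0,0,1.7,0]
}}

```text
t: 12.5
eef_pos: [0.5675, 0.0771, 0.1378]
tool_rot: [-0.002, -0.035, 0.999, -0.001]
ft_force: [-8.2, 2.2, 14.3]
opening: 0.0104
```

```bash
python3 hb.py h5 -36.1 -.6 88.1
```

```text
t 12.5 tcp [0.5675 0.0771 0.1378] cab [-37.6   0.7 137.8] yawy 1.641 z [-0.005 -0.003 -1.   ] F [-8.2  2.2 14.3] op 0.0104 q [ 0.14  0.13  0.06  1.5  -0.    0.07]
bar in cab [-1.5  1.3 49.7] yaw rel -0.001
```

View pics/h5_side_raw.png

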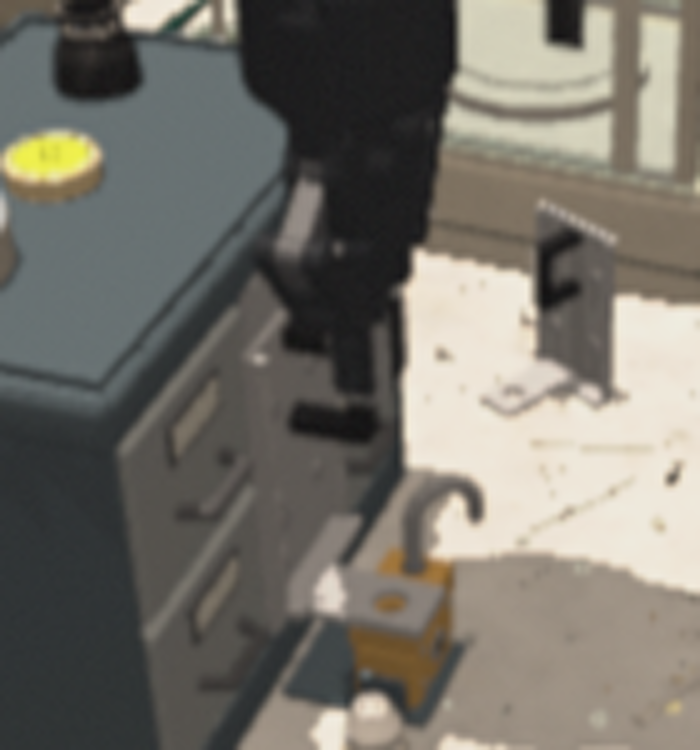

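Request:
{"fn": "apply_moves", "kwargs": {
  "steps": [0,0,0.5,0,0,0,0.5,0,0,0,0,0]
}}

```text
t: 12.9
eef_pos: [0.5674, 0.0772, 0.1389]
tool_rot: [-0.002, -0.035, 0.999, -0.001]
ft_force: [-1.9, 2.6, -8.3]
opening: 0.0102
```

Request:
{"fn": "apply_moves", "kwargs": {
  "steps": [0,0,0,0,0,0,0,0,0,0,0,0],
  "jaw": -1
}}

```text
t: 13.2
eef_pos: [0.5677, 0.0771, 0.1387]
tool_rot: [-0.002, -0.035, 0.999, -0.001]
ft_force: [0.0, -0.2, 0.1]
opening: 0.0538
```

```bash
python3 hb.py h6 -36.1 -.6 88.1
```

```text
t 13.2 tcp [0.5677 0.0771 0.1387] cab [-37.5   0.7 138.7] yawy 1.641 z [-0.003 -0.002 -1.   ] F [ 0.  -0.2  0.1] op 0.0538 q [ 0.14  0.13  0.06  1.5  -0.    0.07]
bar in cab [-1.4  1.3 50.6] yaw rel -0.001
```

View pics/h6_side_raw.png

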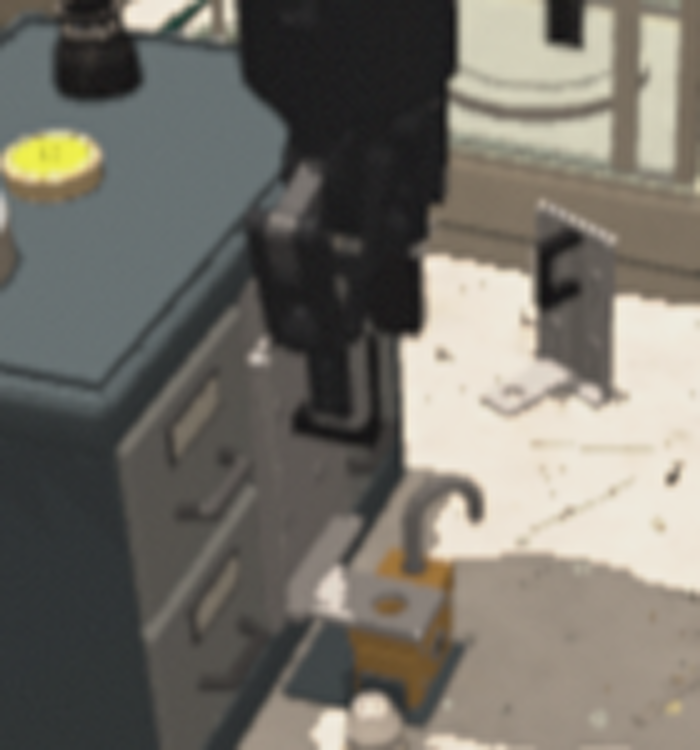

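Request:
{"fn": "apply_moves", "kwargs": {
  "steps": [0,0,0,0,0,0,0,0,0,0,-3,0,0,0,-7,0,3,0,-9,0]
}}

```text
t: 13.8
eef_pos: [0.5398, 0.0754, 0.2304]
tool_rot: [-0.001, -0.035, 0.999, -0.001]
ft_force: [-0.8, -0.4, 1.2]
opening: 0.0851
```

Request:
{"fn": "apply_moves", "kwargs": {
  "steps": [4,-1,0,0,8,-2,0,0,12,-4,0,0,16,-7,0,0,18,-10,0,0]
}}

```text
t: 14.3
eef_pos: [0.3649, -0.0375, 0.2314]
tool_rot: [-0.0, -0.036, 0.999, -0.001]
ft_force: [2.6, 0.0, 1.4]
opening: 0.0851
```

```bash
cat > fin.py <<'E'
from g import *; from ov import *; import sys
n=sys.argv[1]; dx=float(sys.argv[2]) if len(sys.argv)>2 else 0
stat(); bo=cab(dx,0,50)
for cam,r,sc in(('side',(130,250,240,340),7),('top',(140,220,270,360),8)):
    p=shot(cam); im,q,off=crop(p,*r,sc); cv2.imwrite('pics/%s_%s_raw.png'%(n,cam),im)
    ov(p,r,sc,C,[bo[0],bo[1],C[2]],'%s_%s.png'%(n,cam),dz=.05)
    for q in('shackle_top','shackle_toe','lock_bar','bar_hole','bar_seat'): print(cam,q,[(round(d['conf'],2),np.round(d['position'],1).tolist()) for d in viewer.pinpoint(p,q)][:3])
E
python3 fin.py f1
```

```text
t 14.3 tcp [ 0.3649 -0.0375  0.2314] cab [-247.9  -99.1  231.4] yawy 1.643 z [-0.    -0.002 -1.   ] F [2.6 0.  1.4] op 0.0851 q [-0.1  -0.34 -0.19  1.72 -0.   -0.17]
side shackle_top [(0.43, [201.7, 309.1])]
side shackle_toe [(0.42, [214.4, 318.3])]
side lock_bar [(0.94, [219.8, 281.0]), (0.62, [186.1, 333.3])]
side bar_hole [(0.88, [186.5, 325.4]), (0.82, [229.9, 297.6]), (0.37, [221.9, 278.1])]
side bar_seat [(0.59, [223.3, 277.2])]
top shackle_top [(0.59, [194.5, 318.8])]
top shackle_toe [(0.56, [200.6, 325.3])]
top lock_bar [(0.77, [174.9, 304.5]), (0.75, [151.7, 374.9]), (0.55, [191.3, 394.1])]
top bar_hole [(0.73, [198.6, 322.5]), (0.66, [184.7, 384.1]), (0.65, [149.4, 387.7])]
top bar_seat [(0.87, [176.2, 307.3]), (0.37, [187.1, 307.0])]
```

View pics/f1_side.png

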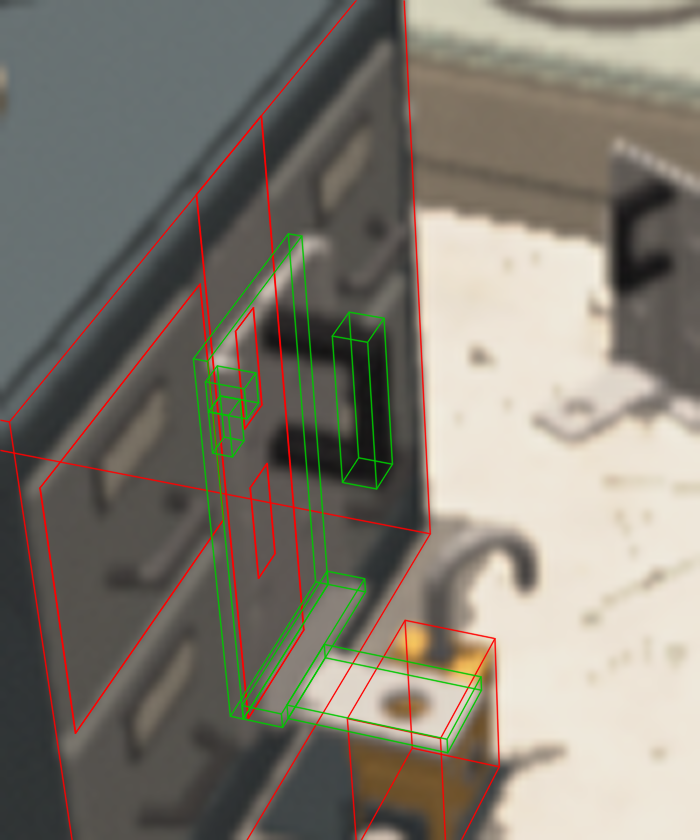

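View pics/f1_top.png

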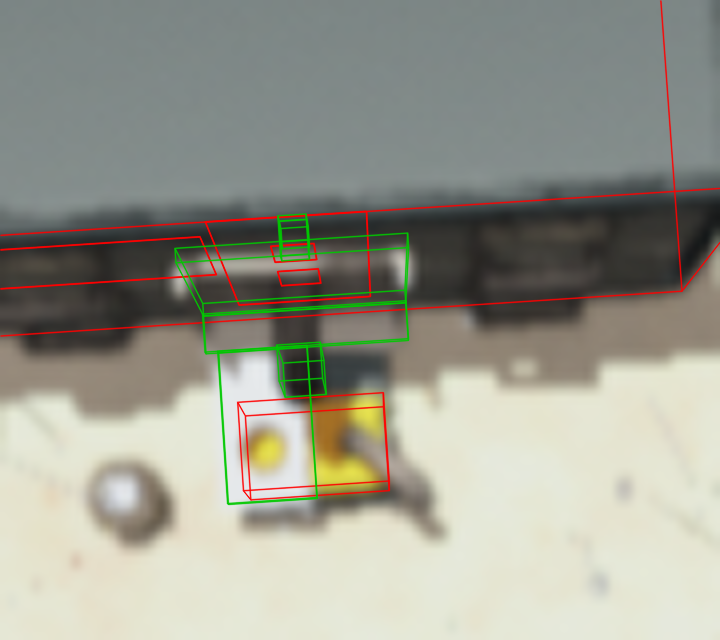

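View pics/f1_top_raw.png

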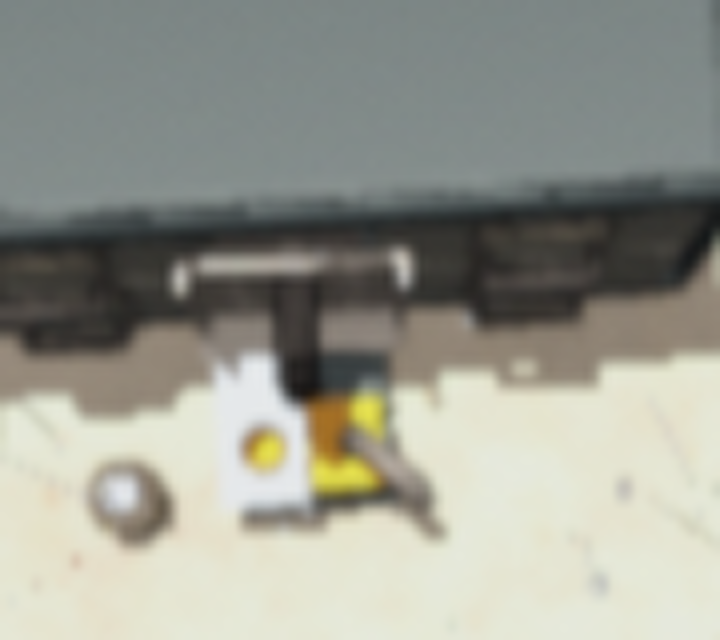

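```bash
python3 -c "
from g import *
go(cab(-42,0.7,231),C[2]+np.pi/2)"
```

```text
d cm [-20.32   9.91  -0.1 ] twist -0.0 alt 3.141
```

Request:
{"fn": "apply_moves", "kwargs": {
  "steps": [-4,2,0,0,-8,4,0,0,-12,6,0,0,-16,8,0,0,-20.3,9.9,0,0],
  "jaw": 1
}}

```text
t: 15.4
eef_pos: [0.5644, 0.0783, 0.2297]
tool_rot: [-0.001, -0.036, 0.999, -0.001]
ft_force: [0.9, 0.1, 1.0]
opening: 0.012
```

Request:
{"fn": "apply_moves", "kwargs": {
  "steps": [-0.3,0,1.5,0,-0.3,0,3,0,-0.3,0,4,0,-0.3,0,4.5,0]
}}

```text
t: 15.8
eef_pos: [0.5665, 0.0783, 0.1836]
tool_rot: [-0.002, -0.036, 0.999, -0.001]
ft_force: [-0.1, -0.5, -0.6]
opening: -0.0001
```

```bash
python3 look.py s11.png side 110 230 230 330 6
```

```text
t 15.8 tcp [0.5665 0.0783 0.1836] cab [-38.5   2.  183.6] yawy 1.643 z [-0.004 -0.002 -1.   ] F [-0.1 -0.5 -0.6] op -0.0001 q [ 0.14  0.13  0.15  1.59 -0.    0.07]
```

View pics/s11.png

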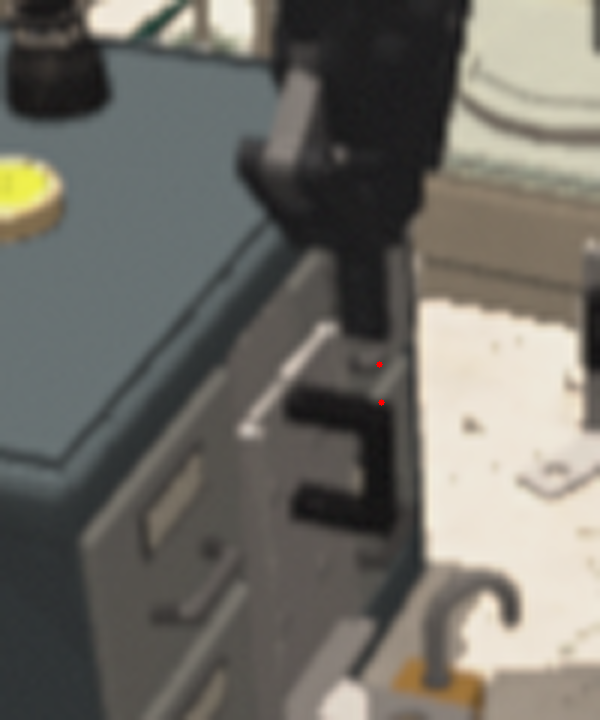

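Request:
{"fn": "apply_moves", "kwargs": {
  "steps": [0,-0.1,0.5,0,0,-0.1,1,0,0,-0.1,1.2,0]
}}

```text
t: 16.15
eef_pos: [0.5664, 0.077, 0.1715]
tool_rot: [-0.002, -0.036, 0.999, -0.001]
ft_force: [0.2, -0.1, 0.4]
opening: -0.0
```

Request:
{"fn": "apply_moves", "kwargs": {
  "steps": [0,0,0.4,0,0,0,0.8,0,0,0,0.8,0]
}}

```text
t: 16.45
eef_pos: [0.5661, 0.0769, 0.1629]
tool_rot: [-0.002, -0.036, 0.999, -0.001]
ft_force: [-0.1, -0.2, 0.2]
opening: -0.0
```

Request:
{"fn": "apply_moves", "kwargs": {
  "steps": [0,0,0.3,0,0,0,0.6,0,0,0,0.6,0]
}}

```text
t: 16.75
eef_pos: [0.5679, 0.077, 0.1593]
tool_rot: [0.001, -0.036, 0.999, -0.001]
ft_force: [3.5, -0.9, 10.7]
opening: -0.0006
```

Request:
{"fn": "apply_moves", "kwargs": {
  "steps": [0,0,0.2,0,0,0,0.4,0,0,0,0.4,0]
}}

```text
t: 17.05
eef_pos: [0.5691, 0.077, 0.159]
tool_rot: [0.004, -0.036, 0.999, -0.001]
ft_force: [-3.8, -2.2, 21.2]
opening: -0.0002
```

```bash
python3 look.py s12.png side 110 230 230 330 6
```

```text
t 17.05 tcp [0.5691 0.077  0.159 ] cab [-36.    0.5 159. ] yawy 1.642 z [ 0.008 -0.001 -1.   ] F [-3.8 -2.2 21.2] op -0.0002 q [ 0.14  0.12  0.09  1.53 -0.    0.06]
```

View pics/s12.png

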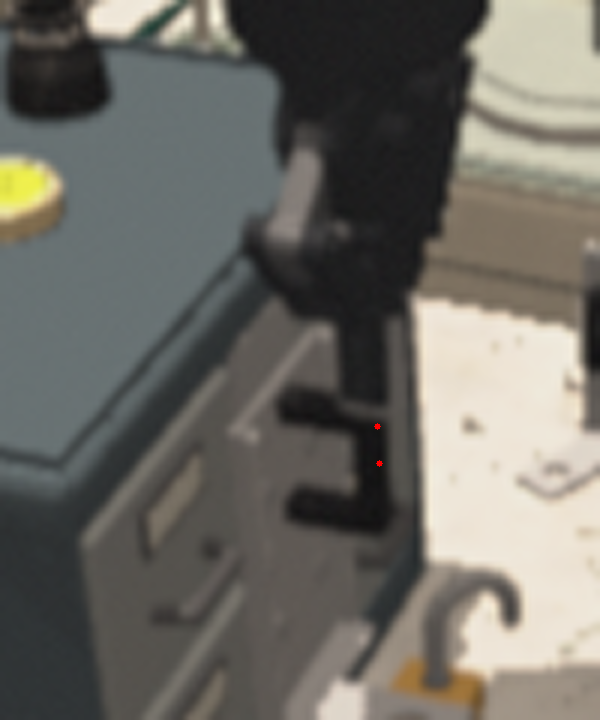

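Request:
{"fn": "apply_moves", "kwargs": {
  "steps": [0,0,-1,0,0,0,-4,0,3,0,-7,0,7,-3,-8,0.14,11,-6,-8,0.28],
  "jaw": -1
}}

```text
t: 17.6
eef_pos: [0.4634, 0.0099, 0.24]
tool_rot: [0.005, 0.106, 0.994, -0.0]
ft_force: [1.2, -0.8, -0.2]
opening: 0.0718
```

```bash
python3 - <<'E'
from g import *
stat()
b=shot('top');a=shot('side')
for u,v in((437,530),(350,435),(410,490)):
    print(incab(atz(b,[(v+.5)/8-.5+140,(u+.5)/8-.5+270],.085)))
t={}
for n,p in(('s',a),('t',b)):
    for q in('shackle_top','shackle_toe'):
        r=viewer.pinpoint(p,q); print(n,q,[(round(d['conf'],2),np.round(d['position'],1)) for d in r]); 
        if r: t[n,q]=(p,r[0]['position'])
for q in('shackle_top','shackle_toe'):
    if ('s',q) in t and ('t',q) in t: X,e=tri([t['s',q],t['t',q]]); print(q,incab(X),e)
im,sc,off=crop(a,180,240,270,340,10)
for th in(1.8,2.1,2.4):
  for r,z in((14,91.5),(28,63)):
    q=proj(a,cab(-46-r*np.sin(th),-14+r*np.cos(th),z))[0]; print(th,r,q, proj(b,cab(-46-r*np.sin(th),-14+r*np.cos(th),z))[0])
cv2.imwrite('pics/s13.png',im)
print('go'); go(cab(-46-100,-70,150),C[2])
E
```

```text
t 17.6 tcp [0.4634 0.0099 0.24  ] cab [-146.3  -58.9  240. ] yawy 1.359 z [ 0.01  -0.001 -1.   ] F [ 1.2 -0.8 -0.2] op 0.0718 q [ 0.02 -0.12  0.    1.69 -0.    0.23]
[-78.21287939 -36.40068688  85.        ]
[-47.64409213 -12.01618965  85.        ]
[-65.54646932 -29.05511055  85.        ]
s shackle_top [(0.68, array([203.9, 307.4]))]
s shackle_toe [(0.63, array([212.5, 315.6]))]
t shackle_top []
t shackle_toe []
1.8 14 [206.21157515 308.50927273] [198.53375739 315.74988498]
1.8 28 [217.77995856 315.83799173] [204.67848934 317.46089011]
2.1 14 [204.92624169 308.42818792] [197.78597504 317.31706429]
2.1 28 [215.17546276 315.62214567] [203.22663854 320.49880954]
2.4 14 [203.73650052 307.72956865] [196.60997079 318.59215781]
2.4 28 [212.781609   314.20786322] [200.94473461 322.96913562]
go
d cm [-0.18 -1.12  8.83] twist 1.292 alt -1.85
```

View pics/s13.png

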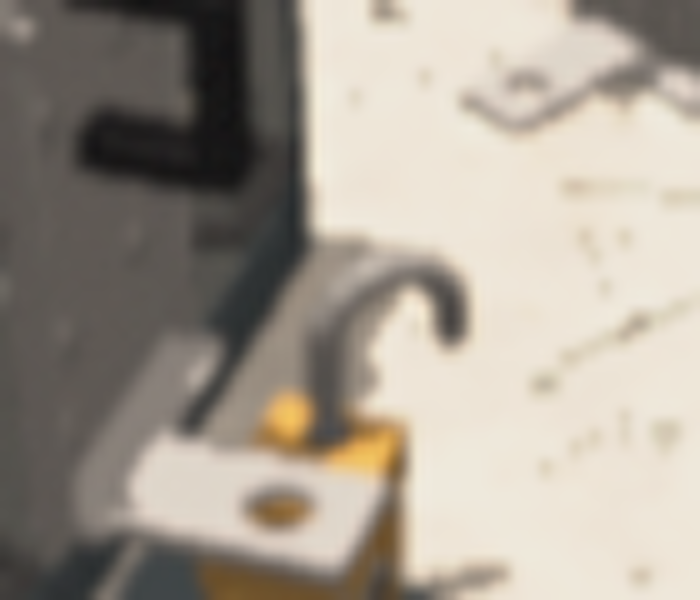

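Request:
{"fn": "apply_moves", "kwargs": {
  "steps": [0,0,1,0.14,0,0,2,0.28,0,0,3,0.42,0,0,4,0.56,0,0,5,0.7]
}}

```text
t: 18.4
eef_pos: [0.4655, 0.0109, 0.1872]
tool_rot: [0.003, 0.44, 0.898, 0.001]
ft_force: [0.7, -1.0, 0.1]
opening: 0.0854
```

Request:
{"fn": "apply_moves", "kwargs": {
  "steps": [0,0,1,0.14,0,0,2,0.28,0,0,3,0.42,0,0,4,0.56,0,0,4,0.59]
}}

```text
t: 18.9
eef_pos: [0.4657, 0.0116, 0.1454]
tool_rot: [0.002, 0.683, 0.731, 0.001]
ft_force: [0.2, -0.6, -0.4]
opening: 0.0854
```

```bash
python3 - <<'E'
from g import *
stat(); go(cab(-124,-62,80),C[2])
shot('side','s14.png');shot('top','t14.png')
E
```

```text
t 18.9 tcp [0.4657 0.0116 0.1454] cab [-143.9  -57.4  145.4] yawy 0.068 z [ 0.004 -0.001 -1.   ] F [ 0.2 -0.6 -0.4] op 0.0854 q [ 0.03 -0.13 -0.19  1.51 -0.    1.53]
d cm [-0.45  1.97  6.55] twist -0.004 alt 3.138
```

View pics/s14.png

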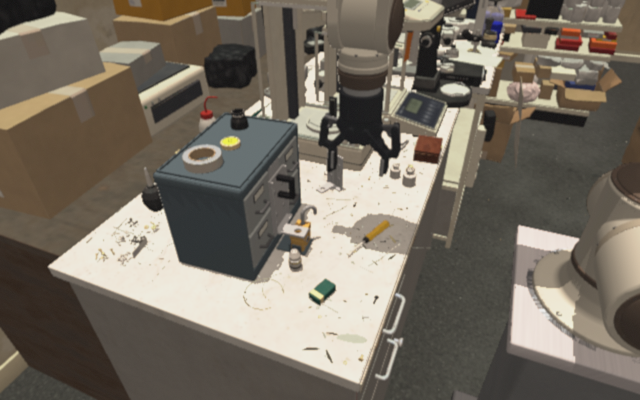

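Request:
{"fn": "apply_moves", "kwargs": {
  "steps": [-0.3,1,3,0,-0.5,2,6,0,-0.5,2.4,9,0,-0.5,2.4,9.6,0,-0.5,2.4,9.6,0]
}}

```text
t: 19.5
eef_pos: [0.4905, 0.0082, 0.051]
tool_rot: [0.002, 0.68, 0.733, 0.001]
ft_force: [0.2, -0.2, 0.0]
opening: 0.0855
```

```bash
cat > sw.py <<'E'
from g import *; import sys
stat(); p=shot('side'); im,sc,off=crop(p,140,260,250,370,6); s,M=st(); e=s['eef_pos']
cv2.imwrite('pics/%s.png'%sys.argv[1],im)
q=[np.round(d['position'],1).tolist() for k in('shackle_top','shackle_toe') for d in viewer.pinpoint(p,k)][:4]; print(q)
E
python3 sw.py w1
```

```text
t 19.5 tcp [0.4905 0.0082 0.051 ] cab [-119.4  -62.5   51. ] yawy 0.075 z [ 0.004 -0.001 -1.   ] F [ 0.2 -0.2  0. ] op 0.0855 q [ 0.02 -0.06 -0.3   1.32 -0.    1.51]
[[204.5, 309.4], [215.1, 316.1]]
```

View pics/w1.png

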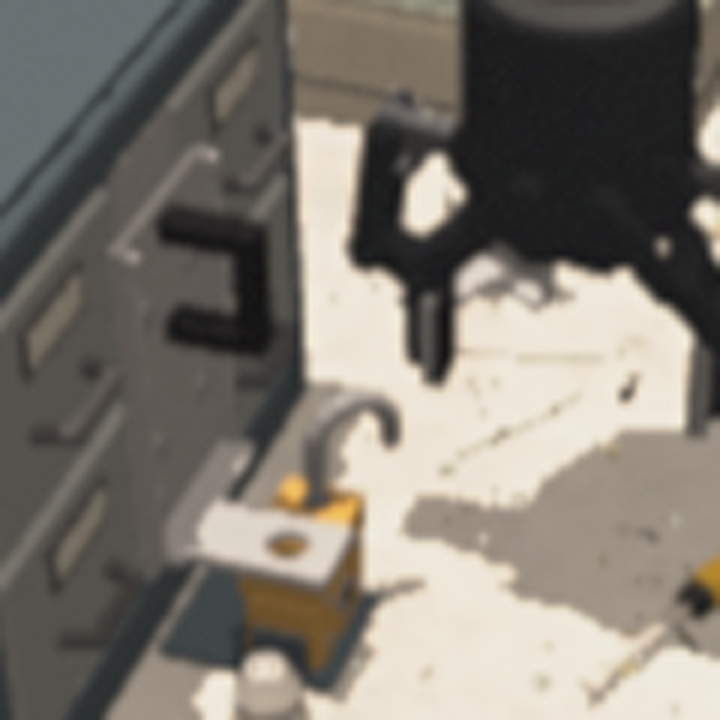

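```bash
python3 - <<'E'
from g import *
p=shot('side')
for x in(-76,-62):
  for y in(-73,-51):
    for z in(51,73): 
        q=proj(p,cab(x,y,z))[0]; print(x,y,z,np.round([(q[1]-250)*6+3,(q[0]-140)*6+3]))
E
```

```text
-76 -73 51 [454. 408.]
-76 -73 73 [454. 358.]
-76 -51 51 [435. 445.]
-76 -51 73 [434. 394.]
-62 -73 51 [416. 400.]
-62 -73 73 [415. 350.]
-62 -51 51 [396. 437.]
-62 -51 73 [395. 387.]
```

Request:
{"fn": "apply_moves", "kwargs": {
  "steps": [0,0,0.8,0,1.2,0,0.8,0,2.4,0,0.8,0,3.6,0,0.8,0,4.8,0,0.8,0]
}}

```text
t: 20.2
eef_pos: [0.482, 0.056, 0.0423]
tool_rot: [-0.001, 0.681, 0.733, -0.003]
ft_force: [-1.5, -1.9, -0.3]
opening: 0.0853
```

```bash
python3 sw.py w2
```

```text
t 20.2 tcp [0.482  0.056  0.0423] cab [-124.4  -14.2   42.3] yawy 0.074 z [-0.005 -0.003 -1.   ] F [-1.5 -1.9 -0.3] op 0.0853 q [ 0.12 -0.05 -0.32  1.31 -0.    1.61]
[[211.6, 306.2], [226.5, 314.6]]
```

View pics/w2.png

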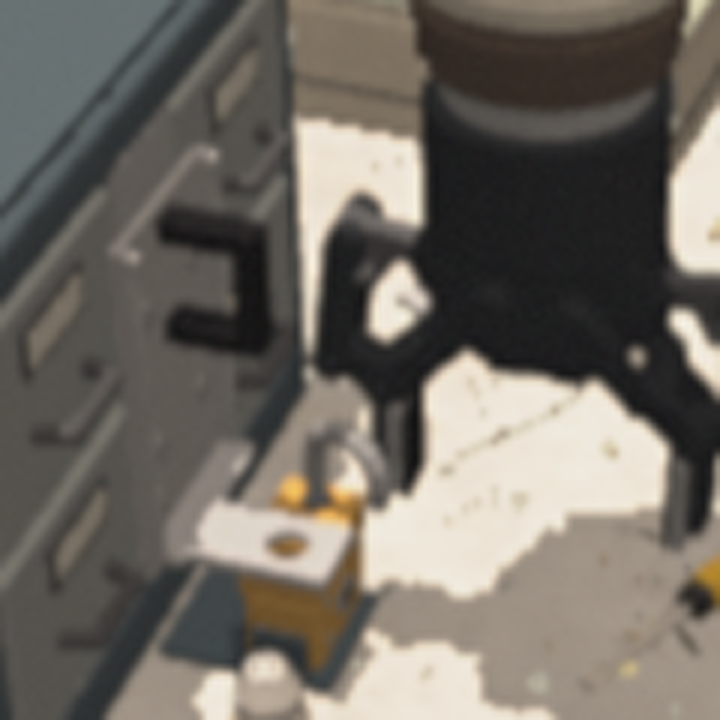

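Request:
{"fn": "apply_moves", "kwargs": {
  "steps": [0,-1.5,0,0,1.2,-1.5,0,0,2.4,-1.5,0,0,2.6,-0.5,0,0,2.8,0.5,0,0]
}}

```text
t: 20.85
eef_pos: [0.4866, 0.0885, 0.0434]
tool_rot: [-0.002, 0.679, 0.735, 0.001]
ft_force: [-36.6, 26.0, 1.9]
opening: 0.0852
```

```bash
python3 sw.py w3
```

```text
t 20.85 tcp [0.4866 0.0885 0.0434] cab [-117.5   17.9   43.4] yawy 0.079 z [-0.003  0.004 -1.   ] F [-36.6  26.    1.9] op 0.0852 q [ 0.18 -0.04 -0.3   1.31  0.    1.67]
[]
```

View pics/w3.png

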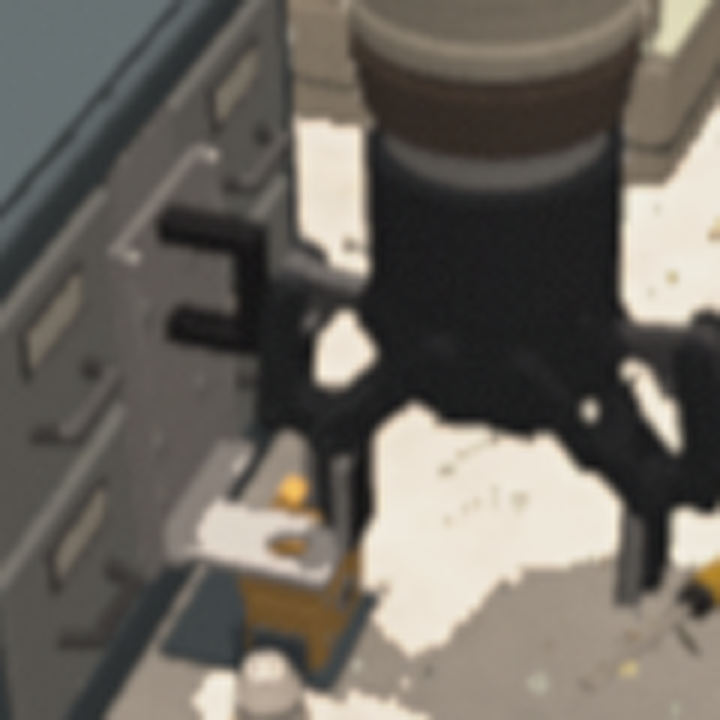

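Request:
{"fn": "apply_moves", "kwargs": {
  "steps": [0,-0.6,0,0,0,-1.5,0,0,-0.8,-1.8,0,0,-1.5,-1.8,0,0,-1.5,-1.8,0,0]
}}

```text
t: 21.5
eef_pos: [0.4702, 0.0717, 0.0428]
tool_rot: [-0.003, 0.679, 0.734, 0.001]
ft_force: [0.1, -0.1, -0.5]
opening: 0.0852
```

```bash
python3 sw.py w4; python3 - <<'E'
from g import *
p=shot('side')
for th in(0,.3,.6,.9,1.2,1.5):
    q=proj(p,cab(-46-28*np.sin(th),-14+28*np.cos(th),63))[0]; print(th,np.round([(q[1]-250)*6+3,(q[0]-140)*6+3]))
E
```

```text
t 21.5 tcp [0.4702 0.0717 0.0428] cab [-135.1    2.3   42.8] yawy 0.079 z [-0.003  0.005 -1.   ] F [ 0.1 -0.1 -0.5] op 0.0852 q [ 0.15 -0.08 -0.34  1.31  0.01  1.64]
[[212.5, 304.8], [224.8, 312.2], [204.0, 256.8], [222.0, 279.4]]
0 [285. 517.]
0.3 [310. 520.]
0.6 [336. 517.]
0.9 [359. 510.]
1.2 [379. 499.]
1.5 [392. 485.]
```

View pics/w4.png

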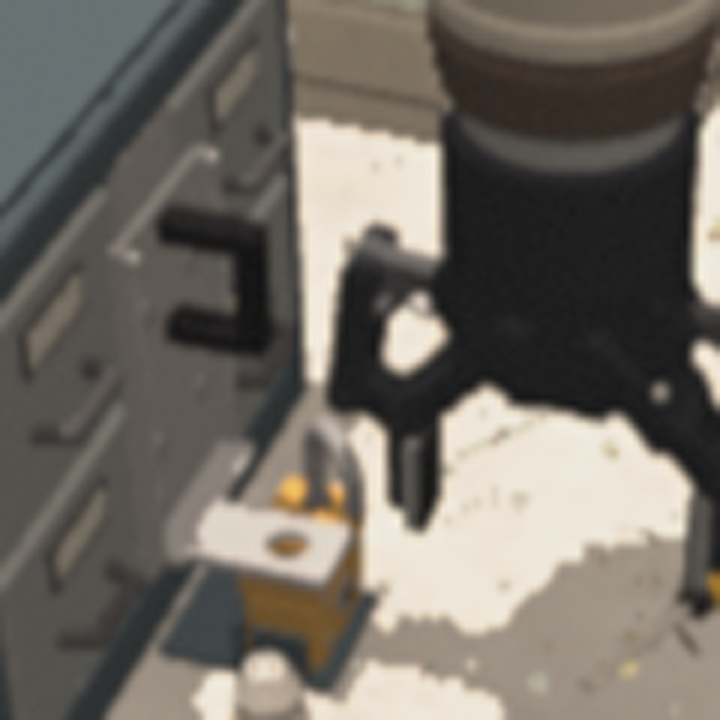

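Request:
{"fn": "apply_moves", "kwargs": {
  "steps": [0,0.8,0,0,0.1,1.4,0,0,0.3,1.9,0,0,0.5,2.3,0,0]
}}

```text
t: 22.1
eef_pos: [0.492, 0.0794, 0.0421]
tool_rot: [-0.004, 0.678, 0.735, -0.0]
ft_force: [-21.2, -3.8, 5.1]
opening: 0.0856
```

```bash
python3 sw.py w5
```

```text
t 22.1 tcp [0.492  0.0794 0.0421] cab [-112.8    8.5   42.1] yawy 0.079 z [-0.006  0.005 -1.   ] F [-21.2  -3.8   5.1] op 0.0856 q [ 0.16 -0.02 -0.29  1.31  0.01  1.65]
[[228.8, 300.7]]
```

View pics/w5.png

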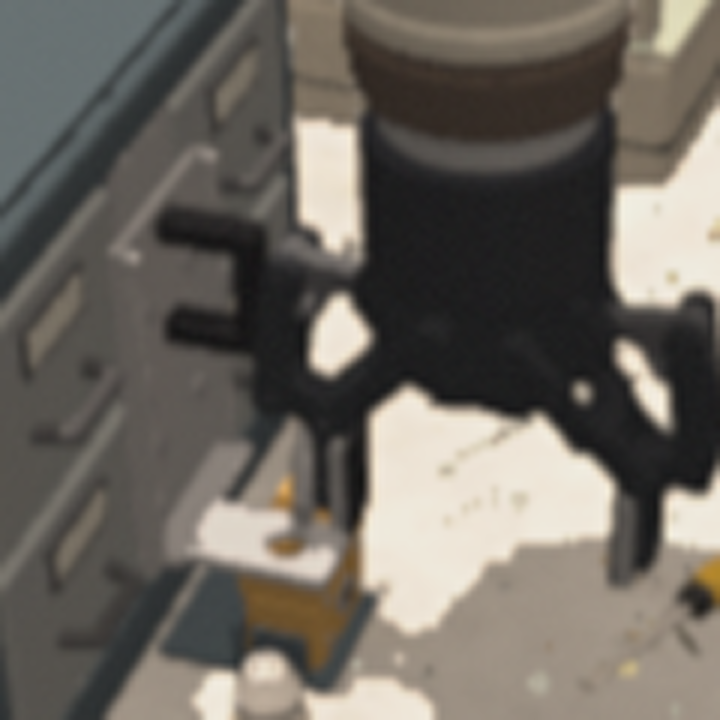

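Request:
{"fn": "apply_moves", "kwargs": {
  "steps": [0,-0.6,0,0,0.8,-0.8,0,0,1.5,-0.8,0,0,1.5,-0.2,0,0,1.5,0.3,0,0]
}}

```text
t: 22.75
eef_pos: [0.4942, 0.0954, 0.0421]
tool_rot: [-0.004, 0.678, 0.735, 0.0]
ft_force: [-1.9, 3.7, 1.0]
opening: 0.0856
```

```bash
python3 sw.py w6
```

```text
t 22.75 tcp [0.4942 0.0954 0.0421] cab [-109.4   24.2   42.1] yawy 0.081 z [-0.006  0.005 -1.   ] F [-1.9  3.7  1. ] op 0.0856 q [ 0.19 -0.01 -0.28  1.31  0.01  1.68]
[[239.0, 277.9]]
```

View pics/w6.png

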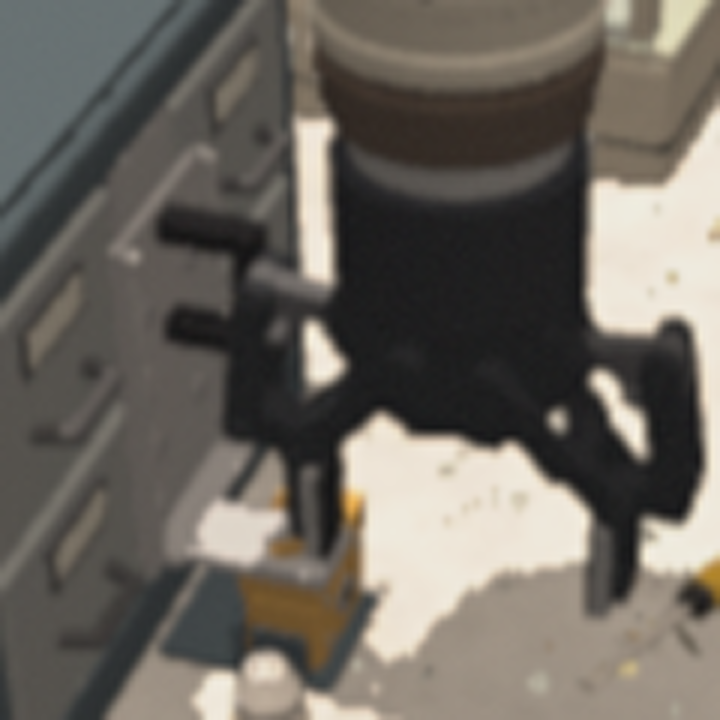

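Request:
{"fn": "apply_moves", "kwargs": {
  "steps": [0,0.3,0,0,0,0.6,0,0,0,0.8,0,0]
}}

```text
t: 23.2
eef_pos: [0.4991, 0.0951, 0.0405]
tool_rot: [-0.006, 0.678, 0.735, -0.003]
ft_force: [-17.5, 1.5, 2.1]
opening: 0.0854
```

```bash
python3 sw.py w7
```

```text
t 23.2 tcp [0.4991 0.0951 0.0405] cab [-104.6   23.6   40.5] yawy 0.08 z [-0.013  0.005 -1.   ] F [-17.5   1.5   2.1] op 0.0854 q [ 0.18  0.01 -0.26  1.32  0.01  1.68]
[]
```

View pics/w7.png

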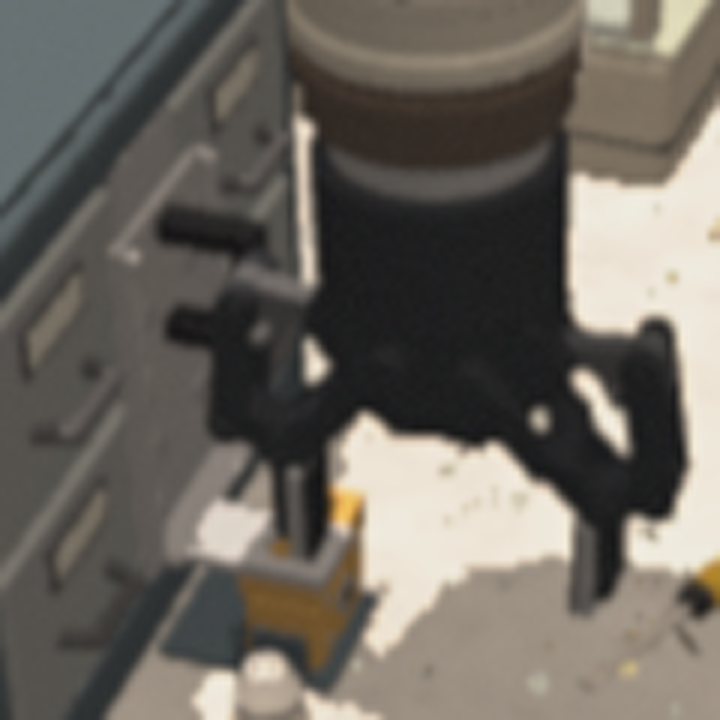

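Request:
{"fn": "apply_moves", "kwargs": {
  "steps": [0,-1.5,0,0,0,-4,-1,0,0,-7,-4,0,-3,-9,-8,0,-7,-10,-12,0]
}}

```text
t: 23.85
eef_pos: [0.4063, 0.0245, 0.1549]
tool_rot: [-0.006, 0.677, 0.736, -0.003]
ft_force: [1.5, 0.2, 0.6]
opening: 0.0853
```

```bash
python3 fin.py f2 -1.2; python3 - <<'E'
from g import *
p=shot('side'); o=np.array([240,130])
for th in(0,.15,.3,.6):
  for r,z in((14,91.5),(28,63)):
    q=proj(p,cab(-46-r*np.sin(th),-14+r*np.cos(th),z))[0]; print(th,z,np.round([(q[1]-240)*7+3,(q[0]-130)*7+3]))
E
```

```text
t 23.85 tcp [0.4063 0.0245 0.1549] cab [-202.2  -40.2  154.9] yawy 0.082 z [-0.013  0.004 -1.   ] F [1.5 0.2 0.6] op 0.0853 q [ 0.06 -0.26 -0.27  1.57  0.01  1.55]
side shackle_top [(0.48, [210.0, 300.4])]
side shackle_toe [(0.47, [227.3, 298.9])]
side lock_bar [(0.96, [220.4, 278.9]), (0.77, [184.1, 331.1])]
side bar_hole [(0.77, [230.4, 296.4]), (0.65, [187.0, 323.5])]
side bar_seat [(0.78, [221.6, 279.8])]
top shackle_top [(0.38, [192.0, 311.4])]
top shackle_toe [(0.62, [194.3, 302.2]), (0.6, [194.5, 306.1]), (0.54, [176.5, 304.2])]
top lock_bar [(0.88, [175.6, 305.0]), (0.87, [154.4, 376.7]), (0.71, [200.3, 284.9])]
top bar_hole [(0.89, [184.4, 382.5]), (0.8, [149.5, 388.1]), (0.73, [194.1, 304.4])]
top bar_seat [(0.91, [177.9, 304.5])]
0 91.5 [416. 563.]
0 63 [403. 673.]
0.15 91.5 [423. 565.]
0.15 63 [417. 675.]
0.3 91.5 [431. 565.]
0.3 63 [432. 676.]
0.6 91.5 [445. 564.]
0.6 63 [461. 673.]
```

View pics/f2_side_raw.png

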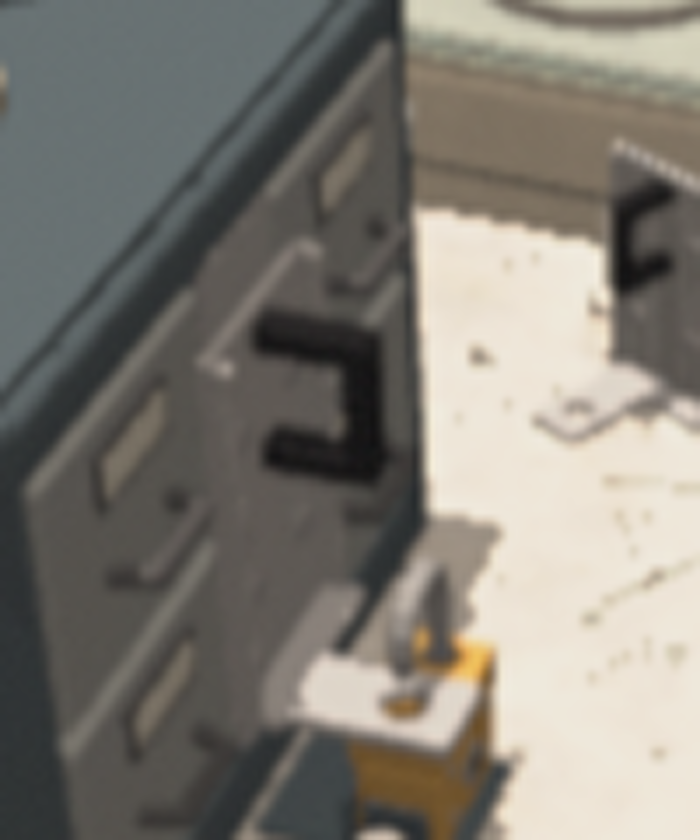

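View pics/f2_top_raw.png

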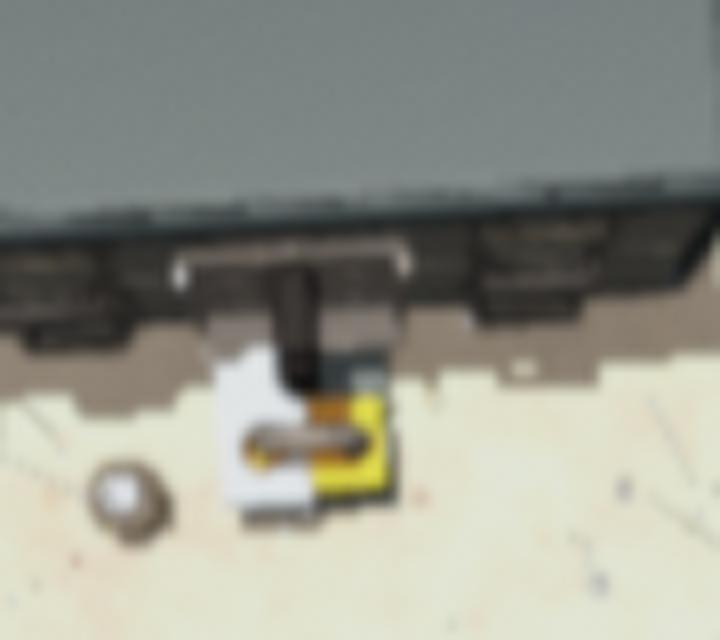

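```bash
python3 - <<'E'
from g import *
go(cab(-120,-75,155),C[2]+np.pi/2)
E
```

```text
d cm [-3.59  8.06 -0.35] twist -1.562 alt 1.58
```

Request:
{"fn": "apply_moves", "kwargs": {
  "steps": [-1,2,0,-0.14,-2,4,0,-0.28,-3,6,0,-0.42,-3.6,8,0,-0.56,-3.6,8,0,-0.7]
}}

```text
t: 25.0
eef_pos: [0.4918, -0.0048, 0.1506]
tool_rot: [-0.008, 0.382, 0.924, -0.001]
ft_force: [-1.0, 0.6, -0.4]
opening: 0.0854
```

Request:
{"fn": "apply_moves", "kwargs": {
  "steps": [0,0,0,-0.14,0,0,0,-0.28,0,0,0,-0.42,0,0,0,-0.56,0,0,0,-0.7]
}}

```text
t: 25.5
eef_pos: [0.4917, -0.0047, 0.1503]
tool_rot: [-0.008, 0.039, 0.999, 0.002]
ft_force: [0.0, 0.4, -0.1]
opening: 0.0855
```

```bash
python3 - <<'E'
from g import *
stat();go(cab(-56,-54,105),C[2]+np.pi/2)
E
```

```text
t 25.5 tcp [ 0.4917 -0.0047  0.1503] cab [-119.1  -75.4  150.3] yawy 1.492 z [-0.016  0.004 -1.   ] F [ 0.   0.4 -0.1] op 0.0855 q [-0.01 -0.05 -0.1   1.53  0.    0.07]
d cm [-5.99  3.05  4.45] twist -0.151 alt 2.991
```

Request:
{"fn": "apply_moves", "kwargs": {
  "steps": [-1,0,0,-0.15,-3.5,0,0,-0.15,-5.9,0.5,1.5,-0.15,-5.9,2.3,3.5,-0.15,-5.9,3,4.5,-0.15]
}}

```text
t: 26.0
eef_pos: [0.5518, 0.0218, 0.1022]
tool_rot: [-0.009, -0.036, 0.999, 0.003]
ft_force: [0.7, 0.7, -0.8]
opening: 0.0851
```

```bash
python3 sw.py w8; python3 - <<'E'
from g import *
go(cab(-56,-54,75),C[2]+np.pi/2)
p=shot('top'); im,_,_=crop(p,140,230,260,380,6); cv2.imwrite('pics/w8t.png',im)
E
```

```text
t 26.0 tcp [0.5518 0.0218 0.1022] cab [-57.3 -53.3 102.2] yawy 1.643 z [-0.019  0.004 -1.   ] F [ 0.7  0.7 -0.8] op 0.0851 q [ 0.04  0.1  -0.04  1.45  0.01 -0.04]
[[215.7, 271.3], [209.1, 300.6], [225.6, 297.9], [207.8, 278.6]]
d cm [-0.21 -0.01  2.91] twist 0.001 alt -3.141
```

View pics/w8.png

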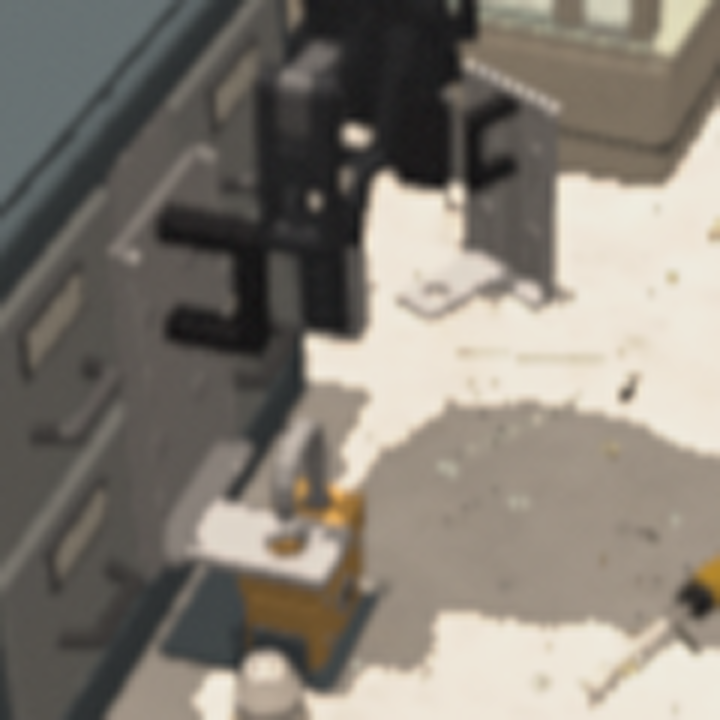

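View pics/w8t.png

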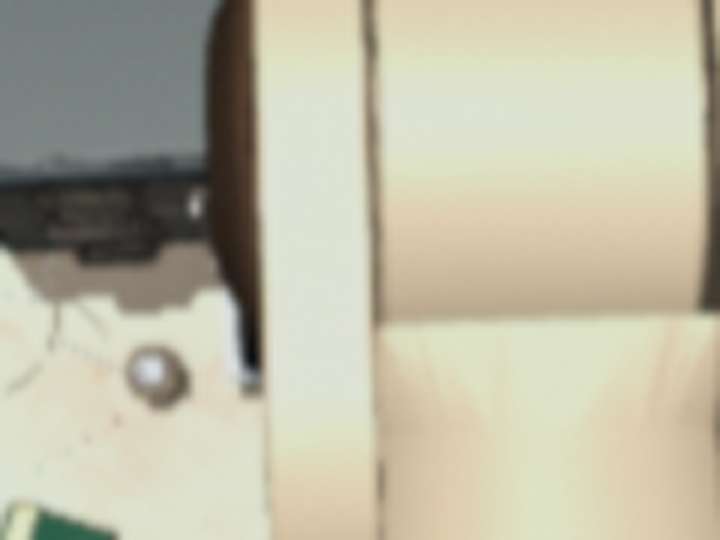

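Request:
{"fn": "apply_moves", "kwargs": {
  "steps": [-0.1,0,1,0,-0.2,0,2,0,-0.2,0,2.6,0,-0.2,0,2.6,0]
}}

```text
t: 26.6
eef_pos: [0.5529, 0.0208, 0.0777]
tool_rot: [-0.009, -0.036, 0.999, 0.002]
ft_force: [0.1, 0.3, -0.1]
opening: 0.0854
```

```bash
python3 sw.py w9
```

```text
t 26.6 tcp [0.5529 0.0208 0.0777] cab [-56.3 -54.4  77.7] yawy 1.642 z [-0.018  0.004 -1.   ] F [ 0.1  0.3 -0.1] op 0.0854 q [ 0.04  0.11 -0.08  1.4   0.   -0.04]
[[209.7, 298.0], [227.2, 300.7], [227.5, 297.9]]
```

View pics/w9.png

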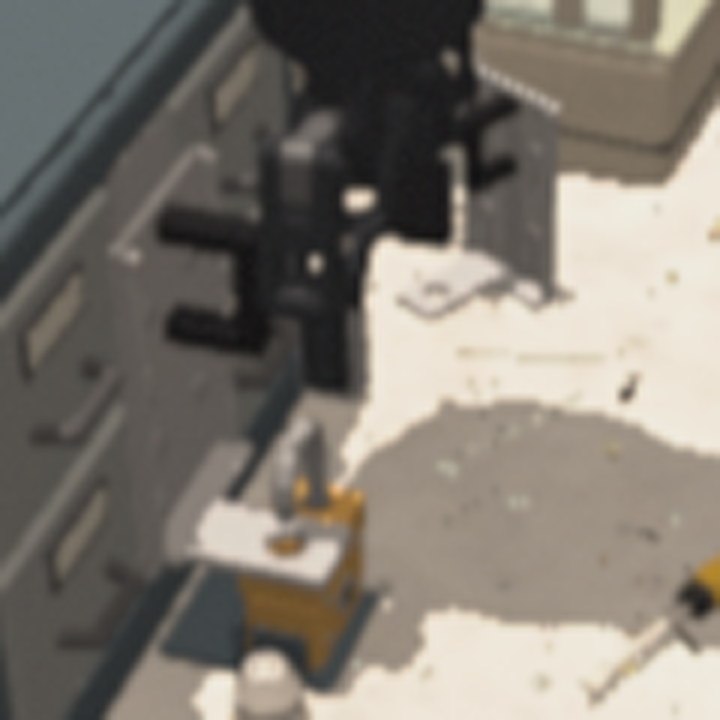

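```bash
python3 - <<'E'
from g import *
p=shot('side'); s,M=st(); t=incab(s['eef_pos']); print(t)
for z in(97,102):
  for y in(-11.7,0,):
    for x in(t[0]+11,t[0]-11):
        q=proj(p,cab(x,y,z))[0]; print(z,y,round(x),np.round([(q[1]-250)*6+3,(q[0]-140)*6+3]))
E
```

```text
[-55.41146893 -54.2685208   79.35831125]
97 -11.7 -44 [304. 388.]
97 -11.7 -66 [368. 400.]
97 0 -44 [292. 409.]
97 0 -66 [356. 422.]
102 -11.7 -44 [304. 376.]
102 -11.7 -66 [367. 388.]
102 0 -44 [291. 397.]
102 0 -66 [355. 409.]
```

Request:
{"fn": "apply_moves", "kwargs": {
  "steps": [0,0,0.5,0,0,0,1,0,0,0,1.2,0]
}}

```text
t: 27.1
eef_pos: [0.5532, 0.021, 0.0666]
tool_rot: [-0.008, -0.036, 0.999, 0.002]
ft_force: [-0.5, -0.4, 0.9]
opening: 0.0858
```

Request:
{"fn": "apply_moves", "kwargs": {
  "steps": [0,0,0.4,0,0,0,0.8,0,0,0,1,0]
}}

```text
t: 27.4
eef_pos: [0.5532, 0.0208, 0.0567]
tool_rot: [-0.008, -0.036, 0.999, 0.002]
ft_force: [-1.4, -4.4, 7.1]
opening: 0.0855
```

```bash
python3 sw.py w10
```

```text
t 27.4 tcp [0.5532 0.0208 0.0567] cab [-55.9 -54.4  56.7] yawy 1.642 z [-0.016  0.004 -1.   ] F [-1.4 -4.4  7.1] op 0.0855 q [ 0.04  0.11 -0.12  1.36  0.   -0.04]
[[214.7, 296.7], [246.3, 300.3], [229.0, 298.2], [243.0, 298.2]]
```

View pics/w10.png

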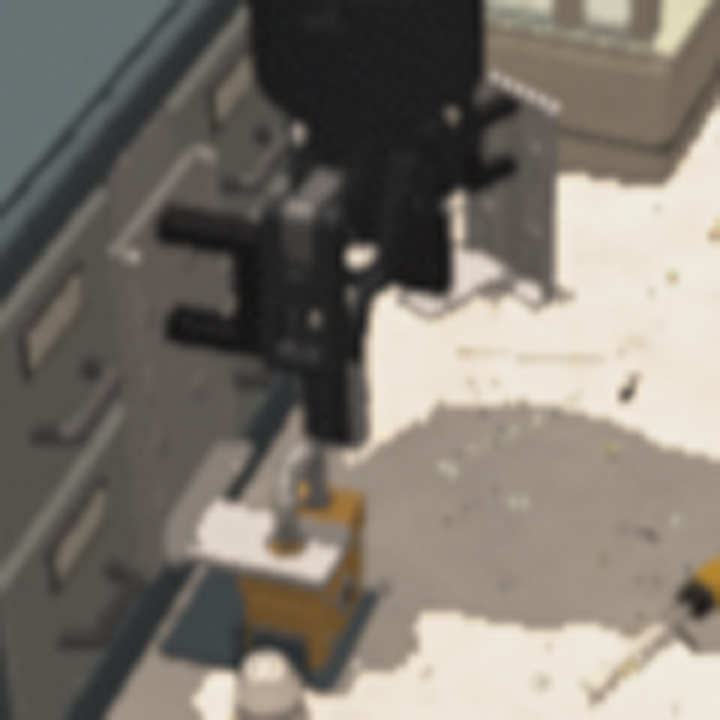

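Request:
{"fn": "apply_moves", "kwargs": {
  "steps": [0,0,0.4,0,0,0,0.8,0,0,0,1.1,0]
}}

```text
t: 27.85
eef_pos: [0.5529, 0.0205, 0.0456]
tool_rot: [-0.008, -0.036, 0.999, 0.002]
ft_force: [-1.1, -3.8, 4.3]
opening: 0.0853
```

```bash
python3 sw.py w11
```

```text
t 27.85 tcp [0.5529 0.0205 0.0456] cab [-56.2 -54.7  45.6] yawy 1.642 z [-0.016  0.003 -1.   ] F [-1.1 -3.8  4.3] op 0.0853 q [ 0.04  0.12 -0.13  1.34  0.   -0.04]
[[217.5, 300.7], [236.3, 302.0]]
```

View pics/w11.png

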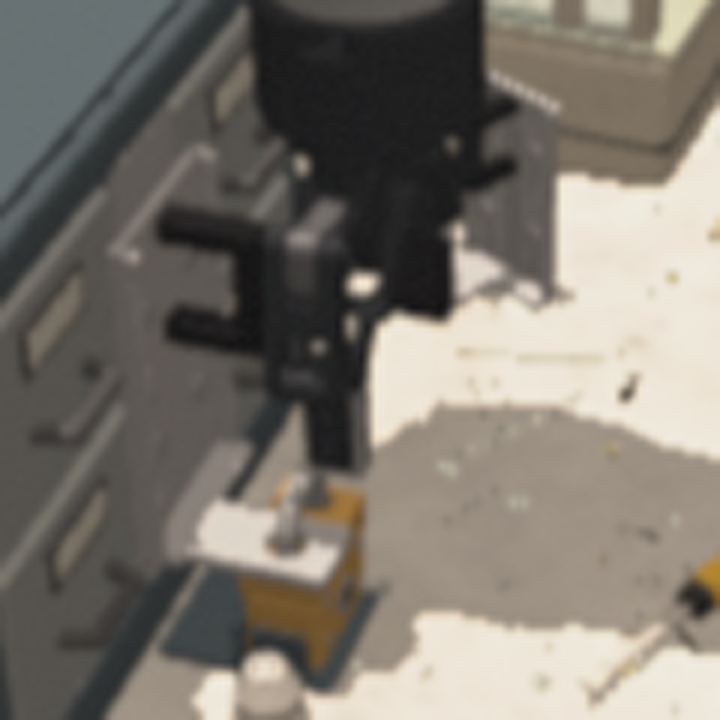

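Request:
{"fn": "apply_moves", "kwargs": {
  "steps": [0,0,0.2,0,0,0,0.4,0,0,0,0.5,0]
}}

```text
t: 28.3
eef_pos: [0.5539, 0.0205, 0.0435]
tool_rot: [-0.006, -0.036, 0.999, 0.002]
ft_force: [-7.4, -5.8, 27.1]
opening: 0.0853
```

Request:
{"fn": "apply_moves", "kwargs": {
  "steps": [0,0,-1,0,0,0,-3,0,1,-1,-6,0,4,-3,-10,0,8,-5,-13,0]
}}

```text
t: 28.8
eef_pos: [0.4845, -0.0321, 0.1713]
tool_rot: [-0.006, -0.036, 0.999, 0.002]
ft_force: [0.9, -0.6, 1.2]
opening: 0.0853
```

Request:
{"fn": "apply_moves", "kwargs": {
  "steps": [4,-3,0,0,8,-6,0,0,8,-6,0,0]
}}

```text
t: 29.1
eef_pos: [0.4062, -0.0999, 0.1727]
tool_rot: [-0.005, -0.035, 0.999, 0.002]
ft_force: [0.5, -0.5, 0.6]
opening: 0.0855
```

```bash
python3 fin.py f3 -1.2; python3 - <<'E'
from g import *
p=shot('side'); shot('side','s20.png')
for z in(91.5,74,71.5):
    q=proj(p,cab(-47,0,z))[0]; print(z,np.round([(q[1]-240)*7+3,(q[0]-130)*7+3]))
E
```

```text
t 29.1 tcp [ 0.4062 -0.0999  0.1727] cab [-211.2 -164.2  172.7] yawy 1.64 z [-0.011  0.004 -1.   ] F [ 0.5 -0.5  0.6] op 0.0855 q [-0.24 -0.23 -0.22  1.59  0.   -0.31]
side shackle_top [(0.5, [217.6, 297.4]), (0.17, [237.8, 279.5])]
side shackle_toe [(0.64, [232.7, 297.6])]
side lock_bar [(0.68, [219.5, 278.7]), (0.58, [183.9, 332.0])]
side bar_hole [(0.66, [187.2, 326.1]), (0.59, [227.3, 301.1])]
side bar_seat [(0.95, [222.1, 278.9]), (0.66, [241.1, 370.3])]
top shackle_top [(0.57, [174.5, 306.4]), (0.48, [193.2, 309.0])]
top shackle_toe [(0.48, [194.1, 305.6])]
top lock_bar [(0.67, [152.1, 376.6]), (0.65, [176.9, 303.3]), (0.52, [193.0, 391.3])]
top bar_hole [(0.75, [183.9, 385.5]), (0.71, [193.6, 305.0]), (0.64, [149.3, 387.5])]
top bar_seat [(0.77, [176.7, 305.5]), (0.69, [175.2, 307.1])]
91.5 [419. 564.]
74 [422. 613.]
71.5 [422. 620.]
```

View pics/f3_side.png

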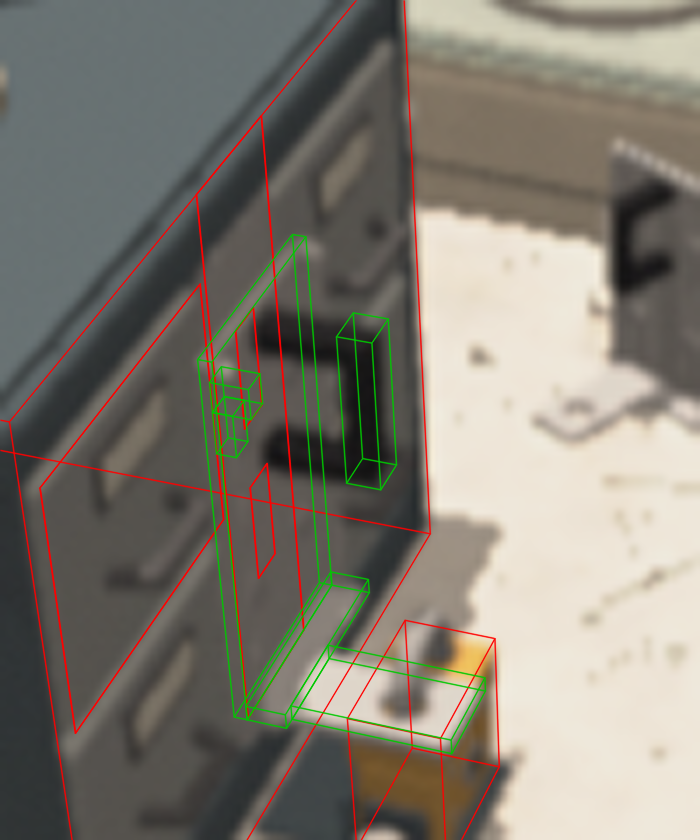

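View pics/f3_side_raw.png

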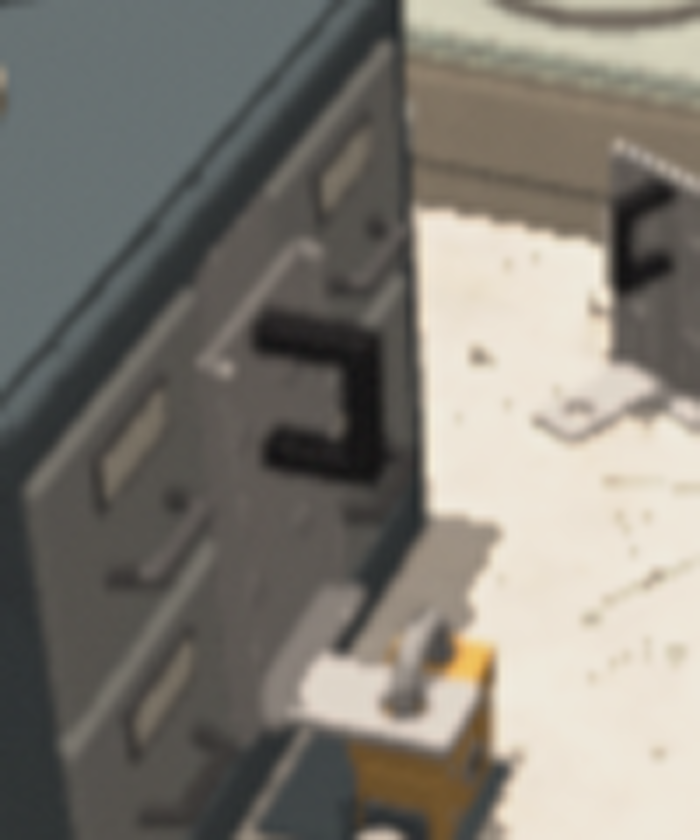

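View pics/s20.png

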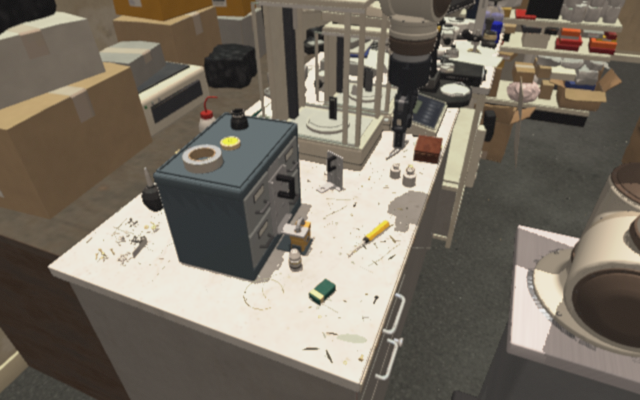

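```bash
python3 -c "
from plant import job
print(job.sign_off())"
```

```text
the job is handed in; nothing more can be done
None
```

The cabinet is locked up and the job was handed in shortly after 29 s (limit 58 s); sign-off reports no verdict. I pushed the drawer shut, hooked the bar into both slots and pressed it onto the padlock. I then swung the shackle over the hole and pressed it to its bottom stop (27 N).

**Last checks, after the arm had withdrawn:**
- The drawer is flush with the cabinet front.
- The bar matches its seat to about 1–2 mm in the overlay. I last pressed its handle with 21 N.
- The shackle is over the hole and its top reads about 73 mm high, against 71.5–74 when caught. It stayed down by itself.
- In the side view the battery, objective and screwdriver look unmoved. Wrist force reads near zero, so nothing is being touched.

**What disagreed or went wrong:**
- **Finger length:** the fingertips sit about 20 mm farther back than the stated figure. I saw this in the pictures, and contact with the handle's top confirmed it, so I worked from the measured tip.
- **Cabinet front:** contact put it about 1 mm nearer the robot than the camera fit did.
- **Jam while swinging the shackle:** one push met about 45 N at the wrist. It was probably a finger knuckle against the bar's handle or a corner of the shackle. If that counts as the gripper's body, it may have passed the 40 N limit. A second touch on the handle reached about 21 N. I backed off both times, and nothing had visibly moved.

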